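# Log a welded post foot and trace its weld with a sprung probe

## Task

Clear every sawn offcut out of the blue jig into the yellow scrap bin. Pick up the post foot by its post and hold it still for about a second in front of the reader's lens, first with the red dot, then the yellow, then the blue one facing the lens: square on, the dot level with the lens and about 8 cm from it; then seat it flat in the emptied jig. Take the orange probe and run its sprung tip along the copper-coloured weld, slowly (about 2 cm a second) and lightly pressed part-way in, from the weld's end at the plain/red corner round the red, yellow and blue sides to its other end, put the probe back upright in its stand, and leave the other things on the bench where they are.

Things in the scene. Friction and masses are not known exactly. Their poses are not given: they have to be found in the camera images.
- bracket: Post foot, 0.35 to 0.6 kg: aluminium plate 110x110x8 mm, centred on it a grey 40x40 mm post 62 mm tall. Origin: centre of the plate's underside, z up the post. 20 mm dots 28 mm above the underside: red on the post's +y side, yellow on +x, blue on -y; -x is plain. Starts loose on the bench, yellow side roughly away from the robot; may go in the jig any of four ways round.
- seam0 (a point): point on the weld at the start of the seam (plain/red corner): (-27, 27, 9) mm in the post foot's frame. The copper-coloured bead, 7 mm wide, runs on the plate round the post's foot, its centre line 7 mm outside the post's faces; the bead is look only (the tip slides on the plate, 8 mm above the underside)
- seam2 (a point): point on the weld at the red/yellow corner: (27, 27, 9) mm in the post foot's frame. The copper-coloured bead, 7 mm wide, runs on the plate round the post's foot, its centre line 7 mm outside the post's faces; the bead is look only (the tip slides on the plate, 8 mm above the underside)
- seam4 (a point): point on the weld at the yellow/blue corner: (27, -27, 9) mm in the post foot's frame. The copper-coloured bead, 7 mm wide, runs on the plate round the post's foot, its centre line 7 mm outside the post's faces; the bead is look only (the tip slides on the plate, 8 mm above the underside)
- seam6 (a point): point on the weld at the end of the seam (blue/plain corner): (-27, -27, 9) mm in the post foot's frame. The copper-coloured bead, 7 mm wide, runs on the plate round the post's foot, its centre line 7 mm outside the post's faces; the bead is look only (the tip slides on the plate, 8 mm above the underside)
- jig: Blue jig fixed to the bench: tray 134 x 134 mm outside with a square pocket 120 x 120 mm, floor 6 mm above the bench, rims 7 mm thick rising to 16 mm above the bench. Origin: centre of its underside; x and y along its sides.
- offcut_a: sawn metal offcut, a steel block 34 (x) x 24 (y) x 30 mm. Origin: centre of its underside, z up along its 30 mm height. It starts in the jig's pocket (on the 6 mm floor), or is absent (None). 120 g.
- offcut_b: sawn metal offcut, a brass-coloured block 34 (x) x 24 (y) x 30 mm. Origin: centre of its underside, z up along its 30 mm height. It starts in the jig's pocket (on the 6 mm floor), or is absent (None). 120 g.
- offcut_c: sawn metal offcut, a round steel bar end, 28 mm diameter, 30 mm tall. Origin: centre of its underside, z up along its 30 mm height. It starts in the jig's pocket (on the 6 mm floor), or is absent (None). 120 g.
- offcut_d: sawn metal offcut, a round copper-coloured bar end, 28 mm diameter, 30 mm tall. Origin: centre of its underside, z up along its 30 mm height. It starts in the jig's pocket (on the 6 mm floor), or is absent (None). 120 g.
- bin: Yellow open scrap bin fixed to the bench, 140 (x) x 180 (y) x 60 mm high, walls and floor 4 to 5 mm thick. Origin: centre of its underside.
- probe: Orange probe pen, 150 mm long, 90 g, standing upright in its stand. Origin: on its axis at the end of the unpressed tip; z up along its axis. 5 mm steel tip, silver barrel of 15 mm diameter from 26 to 65 mm up, collar of 36 mm diameter from 65 to 71 mm, orange grip of 16 mm diameter from 71 to 150 mm. Gripped 110 mm up, the fingers clear the post.
- probe_tip (a joint): how far the probe's sprung tip is pressed in along the probe's axis: 0 fully out, 0.010 m fully in. Preloaded spring: 1 N to start, 3.5 N fully in.
- probe_point (a point): the end of the probe's tip (moves with it)
- stand: Black stand fixed to the bench, block 70 x 70 x 80 mm with a vertical through hole of 24 mm diameter at its centre, chamfered 4 mm. The probe hangs in it by its collar, which rests on the block's top, so the probe's origin is then 15 mm above the bench. Origin: centre of its underside.
- reader_lens (a point): middle of the round lens of the white code reader fixed to the bench, 150 mm above the bench. It looks along its own -x (x points back into the reader, z up). Behind it: head 70x70x60 mm, stalk, and dark foot 90x110x12 mm whose front edge lies 4 mm in front of the lens
- spraycan: bystander, to be left alone: red spray can 66 mm wide, 190 mm tall; origin under its centre
- tape: bystander, to be left alone: blue roll of tape lying flat, 90 mm wide, 24 mm tall; origin under its centre
- wrench: bystander, to be left alone: steel wrench lying flat
- hammer: bystander, to be left alone: hammer lying flat
- billet: bystander, to be left alone: steel block 90x45x30 mm; origin under its centre
- mug: bystander, to be left alone: blue mug 80 mm wide, 90 mm tall; origin under its centre
- bolts: bystander, to be left alone: amber jar 70 mm wide, 90 mm tall; origin under its centre
Not all that is in view belongs to the job. What is meant by the offcut_b is not turquoise, and is the smaller of those in its own colour.

How it is judged:
On the way, in this order (a step that is already met when the one before it is completed fails the run):
1. the red dot is shown square to the reader's lens and held still (y of reader_lens in the frame of bracket between 0.065 and 0.14 m and x of reader_lens in the frame of bracket between -0.03 and 0.03 m and z of reader_lens in the frame of bracket between -0.005 and 0.062 m and angle between the y axis of bracket and the x axis of reader_lens, either way round below 0.22 rad and x of bracket in the frame of reader_lens below -0.05 m and angle between bracket's own z axis and vertical below 0.25 rad and linear speed of bracket below 0.05 m/s), for 0.5 s.
2. the yellow dot is shown square to the reader's lens and held still (x of reader_lens in the frame of bracket between 0.065 and 0.14 m and y of reader_lens in the frame of bracket between -0.03 and 0.03 m and z of reader_lens in the frame of bracket between -0.005 and 0.062 m and angle between the x axis of bracket and the x axis of reader_lens, either way round below 0.22 rad and x of bracket in the frame of reader_lens below -0.05 m and angle between bracket's own z axis and vertical below 0.25 rad and linear speed of bracket below 0.05 m/s), for 0.5 s.
3. the blue dot is shown square to the reader's lens and held still (y of reader_lens in the frame of bracket between -0.14 and -0.065 m and x of reader_lens in the frame of bracket between -0.03 and 0.03 m and z of reader_lens in the frame of bracket between -0.005 and 0.062 m and angle between the y axis of bracket and the x axis of reader_lens, either way round below 0.22 rad and x of bracket in the frame of reader_lens below -0.05 m and angle between bracket's own z axis and vertical below 0.25 rad and linear speed of bracket below 0.05 m/s), for 0.5 s.
4. with every offcut in the bin and the bracket seated in the jig, the sprung tip rests, part pressed in, on the start of the seam (plain/red corner) (x of offcut_a in the frame of bin between -0.07 and 0.07 m and y of offcut_a in the frame of bin between -0.09 and 0.09 m and z of offcut_a in the frame of bin between -0.01 and 0.055 m and linear speed of each of offcut_a, offcut_b, offcut_c, offcut_d below 0.05 m/s and x of offcut_b in the frame of bin between -0.07 and 0.07 m and y of offcut_b in the frame of bin between -0.09 and 0.09 m and z of offcut_b in the frame of bin between -0.01 and 0.055 m and x of offcut_c in the frame of bin between -0.07 and 0.07 m and y of offcut_c in the frame of bin between -0.09 and 0.09 m and z of offcut_c in the frame of bin between -0.01 and 0.055 m and x of offcut_d in the frame of bin between -0.07 and 0.07 m and y of offcut_d in the frame of bin between -0.09 and 0.09 m and z of offcut_d in the frame of bin between -0.01 and 0.055 m and horizontal distance between bracket and jig below 0.011 m and z of bracket in the frame of jig between 0.002 and 0.01 m and angle between bracket's own z axis and vertical below 0.05 rad and horizontal distance between probe_point and seam0 below 0.0075 m and z of probe_point in the frame of bracket between 0.004 and 0.016 m and value of joint probe_tip between 0.0006 and 0.0092 m and linear speed of probe below 0.045 m/s), for 0.2 s.
5. the tip, still pressed in and moving slowly, passes the middle of the red side (horizontal distance between bracket and jig below 0.011 m and z of bracket in the frame of jig between 0.002 and 0.01 m and angle between bracket's own z axis and vertical below 0.05 rad and x of probe_point in the frame of bracket between -0.0065 and 0.0065 m and y of probe_point in the frame of bracket between 0.0205 and 0.0335 m and z of probe_point in the frame of bracket between 0.004 and 0.016 m and value of joint probe_tip between 0.0006 and 0.0092 m and linear speed of probe below 0.045 m/s), for 0.15 s.
6. the tip, still pressed in and moving slowly, passes the red/yellow corner (horizontal distance between bracket and jig below 0.011 m and z of bracket in the frame of jig between 0.002 and 0.01 m and angle between bracket's own z axis and vertical below 0.05 rad and horizontal distance between probe_point and seam2 below 0.0075 m and z of probe_point in the frame of bracket between 0.004 and 0.016 m and value of joint probe_tip between 0.0006 and 0.0092 m and linear speed of probe below 0.045 m/s), for 0.15 s.
7. the tip, still pressed in and moving slowly, passes the middle of the yellow side (horizontal distance between bracket and jig below 0.011 m and z of bracket in the frame of jig between 0.002 and 0.01 m and angle between bracket's own z axis and vertical below 0.05 rad and x of probe_point in the frame of bracket between 0.0205 and 0.0335 m and y of probe_point in the frame of bracket between -0.0065 and 0.0065 m and z of probe_point in the frame of bracket between 0.004 and 0.016 m and value of joint probe_tip between 0.0006 and 0.0092 m and linear speed of probe below 0.045 m/s), for 0.15 s.
8. the tip, still pressed in and moving slowly, passes the yellow/blue corner (horizontal distance between bracket and jig below 0.011 m and z of bracket in the frame of jig between 0.002 and 0.01 m and angle between bracket's own z axis and vertical below 0.05 rad and horizontal distance between probe_point and seam4 below 0.0075 m and z of probe_point in the frame of bracket between 0.004 and 0.016 m and value of joint probe_tip between 0.0006 and 0.0092 m and linear speed of probe below 0.045 m/s), for 0.15 s.
9. the tip, still pressed in and moving slowly, passes the middle of the blue side (horizontal distance between bracket and jig below 0.011 m and z of bracket in the frame of jig between 0.002 and 0.01 m and angle between bracket's own z axis and vertical below 0.05 rad and x of probe_point in the frame of bracket between -0.0065 and 0.0065 m and y of probe_point in the frame of bracket between -0.0335 and -0.0205 m and z of probe_point in the frame of bracket between 0.004 and 0.016 m and value of joint probe_tip between 0.0006 and 0.0092 m and linear speed of probe below 0.045 m/s), for 0.15 s.
10. the tip, still pressed in and moving slowly, passes the end of the seam (blue/plain corner) (horizontal distance between bracket and jig below 0.011 m and z of bracket in the frame of jig between 0.002 and 0.01 m and angle between bracket's own z axis and vertical below 0.05 rad and horizontal distance between probe_point and seam6 below 0.0075 m and z of probe_point in the frame of bracket between 0.004 and 0.016 m and value of joint probe_tip between 0.0006 and 0.0092 m and linear speed of probe below 0.045 m/s), for 0.15 s.
At the end, for the whole second after the job is handed in: Every offcut present lies at rest inside the scrap bin; the post foot is seated flat on the floor of the jig's pocket (within 11 mm of its centre, within 0.05 rad of level); the probe hangs upright in its stand by its collar (within 12 mm and 0.08 rad); all is at rest (x of offcut_a in the frame of bin between -0.07 and 0.07 m and y of offcut_a in the frame of bin between -0.09 and 0.09 m and z of offcut_a in the frame of bin between -0.01 and 0.055 m and linear speed of each of offcut_a, offcut_b, offcut_c, offcut_d below 0.05 m/s and x of offcut_b in the frame of bin between -0.07 and 0.07 m and y of offcut_b in the frame of bin between -0.09 and 0.09 m and z of offcut_b in the frame of bin between -0.01 and 0.055 m and x of offcut_c in the frame of bin between -0.07 and 0.07 m and y of offcut_c in the frame of bin between -0.09 and 0.09 m and z of offcut_c in the frame of bin between -0.01 and 0.055 m and x of offcut_d in the frame of bin between -0.07 and 0.07 m and y of offcut_d in the frame of bin between -0.09 and 0.09 m and z of offcut_d in the frame of bin between -0.01 and 0.055 m and horizontal distance between bracket and jig below 0.011 m and z of bracket in the frame of jig between 0.002 and 0.01 m and angle between bracket's own z axis and vertical below 0.05 rad and linear speed of each of bracket, probe below 0.02 m/s and horizontal distance between probe and stand below 0.012 m and angle between probe's own z axis and vertical below 0.08 rad and z of probe in the frame of stand between 0.01 and 0.02 m); the robot touches nothing.
It fails at once if another thing on the bench is moved by more than 4 cm (distance of any of spraycan, tape, wrench, hammer, billet, mug, bolts from where it was at the start of the episode above 0.04 m).
It fails at once if the post foot is tipped over (angle between bracket's own z axis and vertical above 0.8 rad).
Of offcut_a, offcut_b, offcut_c, offcut_d only 2 to 4 are there at a start; the rules pass over those that are not, and their reading is None.
At some moment in a run one of offcut_a, offcut_b, offcut_c, offcut_d, bracket may be knocked a few centimetres aside while the robot is not near it.
It also fails if it takes over 210 s, if anything falls off the work surface, if the arm or the gripper's body presses on something with over 40 N, if the wrist force passes 120 N, or if a joint passes its speed limit or range.

## Robot

A 6-joint arm with a two-finger parallel gripper is mounted at the origin on the work surface. World frame = base frame: x ahead of the robot, y to its left, z up, the work surface at z = 0. Lengths are in m, angles in rad, forces in N, time in s.
With the tool pointing down it reaches from about 0.325 to 0.925 m from the base axis. Payload 3.1 kg.
Tool frame: the origin (TCP) lies midway between the tips of the shut fingers; the grasp point (between the pads) lies 19 mm behind it (manip.grip_point_offset is the z of the grasp point in the tool frame, in m); z points along the fingers, y is the line along which they close (so a half turn about z gives the same grasp; the last joint's range is limited). The gripper opens to 85 mm and grips with 20 to 120 N. Pads are 22 mm wide; open, the fingers measure 114 mm over their backs; the gripper's body (76 mm by 85 mm) begins 54 mm behind the grasp point. The pads swing forward as they close: fully open they stand 13 mm farther back than shut.
Start: joints at [1.137, 0.217, 1.613, -0, 1.311, -0.112], TCP at [0.198, 0.593, 0.231] pointing down, gripper open.
Joint ranges: [-2.75, 2.75], [-0.78, 2.1], [0.31, 2.55], [-1.13, 4.27], [0.13, 2.63], [-2.58, 2.58]. Speed limits (rad/s): [2.79, 2.79, 3.14, 3.14, 3.14, 3.14].

## Interface

Orientations are given as a unit quaternion [x, y, z, w].
In Python, from workcell import readout, read_camera, manip gives the robot as it stands.
- The arm moves only by the tool carry_out, never from a script. Its argument "targets" is a list of rows, each a list of 3 entries, a list of its own where there are three numbers: the finger opening in mm, from 0 to 85.4, then the shift along the tool's x, y, z scaled (see below), then the turn about the tool's z scaled (see below). A call has 1 to 5 rows; each row is the pose to reach, as a shift and turn from the pose commanded when the call began, along the tool's axes at that moment; what a row does not reach only later rows make up. The controller multiplies each number of a shift by 15 cm and each number of a turn by pi/2 rad. A row lasts 1/8 s, in which the tool goes at most 62.5 mm and 10.7 degrees, less where a joint would pass 70% of its speed; a pose out of reach is approached as far as the arm can. A call with a number of a shift or a turn outside -1 to 1 is refused whole. A call with a gripper value outside its range is refused whole. The fingers move at their own pace and stop on an object; "grip_force" is the grip in N (left out, the last holds). Time passes only in rows, so rows that repeat a pose let the fingers close. It gives the time, the measured TCP pose, the force, the opening and the grip force at its end, in the units of the state.
- readout.observe(): the state, without advancing time (a new reading comes with each control period).
- read_camera(name): name is "scene" or "top" or "wrist"; returns a dict with "color" (480x640x3 uint8, blue, green, red), "fov_y" (degrees; the focal length in pixels is half the picture's height over the tangent of half this angle, whatever the lens; pixels are square), "cx", "cy" (the principal point, pixels), "position" and "rotation" of the camera in the world. Camera axes: x right, y down, z forward; pixel columns grow to the right and rows downward; lengths in m; the calibration is good to about 2 mm. A picture is of the moment at which its call begins. There is no depth.
- manip.finish_job(): hands the job in; it is judged then, once.
The state is a dict: "time_s": time; "joints": joint angles; "joint_velocities": joint speeds; "tau": joint torques, N m; "ee_pos": TCP position; "tool_rot": TCP orientation; "force": force on the tool from outside, world axes, zero at the start; "torque": the same for the moment, N m; "opening": finger opening in m; "finger_force": force on a finger pad.
Only numpy, scipy, OpenCV 4.12 (cv2) and the standard library are available. Lean on these libraries where they do the work, as an engineer would, in place of code of your own. Each camera call takes 0.05 s, during which the arm holds its last target. There are 200 camera calls.

## Working session

There is one attempt and no reset: what is moved stays moved. The work goes in short steps, Python scripts to look and compute and a tool call to move; the robot and the scene stay as the last step left them, time stands still between calls to the robot, and variables do not carry over. Pictures are saved under pics/ and viewed, at most 14 in all, crops included, and the job is handed in when it is done.

Besides the shell and the picture viewer there is one more tool, called after "Call:" in YAML: its name, and indented under it one key for each argument. carry_out: Moves the arm, as the interface text tells. Shifts and turns lie within -1 to 1; 1 stands for 15 cm of shift or pi/2 rad of turn. Its arguments: {"type":"object","properties":{"targets":{"type":"array","items":{"type":"array"}},"grip_force":{"type":"number"}},"required":["targets"]}

```bash
mkdir -p pics; ls
python3 - <<'E'
from workcell import readout, read_camera, manip
import cv2
print(readout.observe())
print(manip.grip_point_offset)
for n in ("scene","top"):
    c=read_camera(n); cv2.imwrite(f"pics/{n}0.png",c["color"]); print(n,c["fov_y"],c["cx"],c["cy"],c["position"],c["rotation"])
E
```

```text
pics
{'time_s': 0.0, 'joints': array([ 1.13682098e+00,  2.17799202e-01,  1.61494738e+00, -2.48229214e-05,
        1.31131069e+00, -1.12147027e-01]), 'joint_velocities': array([-7.23891944e-05,  9.39473895e-04, -9.60587053e-04,  4.13589828e-05,
       -7.55775836e-04,  4.78781613e-04]), 'tau': array([ 1.40301458e-03, -3.96850312e+01, -3.03853869e+01, -1.11463528e-04,
        9.79908218e-03, -3.94267659e-06]), 'ee_pos': array([0.19729174, 0.59216894, 0.22993343]), 'tool_rot': array([ 1.60217342e-01,  9.87080992e-01, -1.18988630e-03, -3.20782091e-04]), 'force': array([ 0.92018908, -1.11264038,  0.76625045]), 'torque': array([ 0.02185971, -0.04620091,  0.04298483]), 'finger_force': 0.0, 'opening': 0.08518450645086767}
-0.0187
scene 47.069166604687894 321.34636011514607 235.45571843893472 [1.12569263 0.65732257 1.03167194] [ 0.31327798  0.87714166 -0.34153483 -0.12583075]
top 52.94846039785523 314.08261359883284 241.89329330420793 [0.3716133  0.01425556 1.33396611] [ 0.7045817  -0.70369953  0.0694869  -0.05952462]
```

View pics/scene0.png

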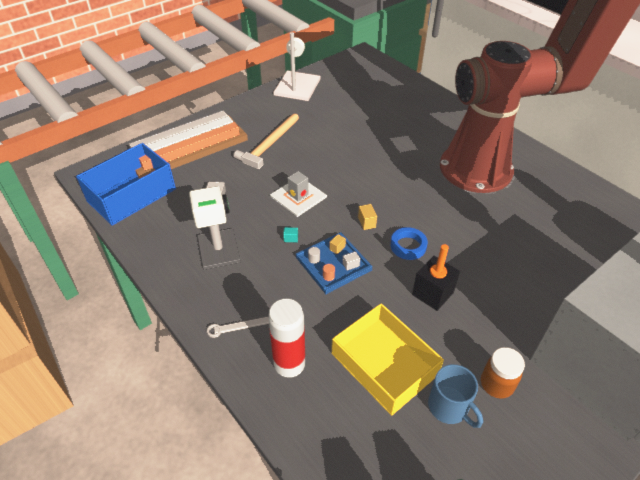

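View pics/top0.png

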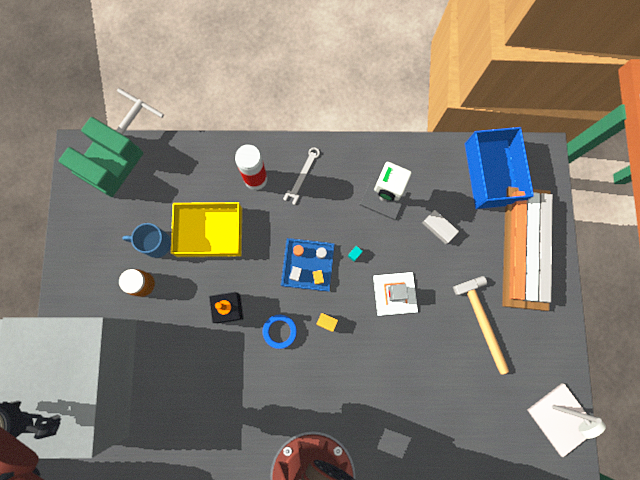

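```bash
cat > lib.py <<'E'
import numpy as np, cv2
from scipy.spatial.transform import Rotation as R
from workcell import readout, read_camera, manip
def K(c): return 240/np.tan(np.radians(c["fov_y"])/2)
def ray(c,uv):
    uv=np.atleast_2d(np.asarray(uv,float)); f=K(c)
    d=np.c_[(uv[:,0]-c["cx"])/f,(uv[:,1]-c["cy"])/f,np.ones(len(uv))]
    return R.from_quat(c["rotation"]).apply(d)
def cast(c,uv,z):
    d=ray(c,uv); p=np.asarray(c["position"]); return p+d*((z-p[2])/d[:,2])[:,None]
def proj(c,P):
    q=R.from_quat(c["rotation"]).inv().apply(np.atleast_2d(P)-c["position"]); return q[:,:2]/q[:,2:]*K(c)+[c["cx"],c["cy"]]
def tri(c1,u1,c2,u2):
    A=[];b=[]
    for c,u in((c1,u1),(c2,u2)):
        d=ray(c,u)[0]; d/=np.linalg.norm(d); M=np.eye(3)-np.outer(d,d); A.append(M); b.append(M@c["position"])
    x=np.linalg.lstsq(np.vstack(A),np.hstack(b),rcond=None); return x[0],np.sqrt(x[1].sum()) if len(x[1]) else 0
def mask(c,lo,hi):
    return cv2.inRange(cv2.cvtColor(c["color"],cv2.COLOR_BGR2HSV),np.array(lo),np.array(hi))
def blobs(m,amin=30):
    cs,_=cv2.findContours(m,cv2.RETR_EXTERNAL,cv2.CHAIN_APPROX_NONE)
    return sorted([k for k in cs if cv2.contourArea(k)>=amin],key=cv2.contourArea,reverse=True)
def rect(c,k,z):
    "min-area rectangle of a contour cast onto height z: centre, sizes, angle of the longer side"
    p=cast(c,k.reshape(-1,2),z)[:,:2]; (x,y),(w,h),a=cv2.minAreaRect((p*1000).astype(np.float32)); return np.round([x,y,w,h,a],1)
def pose():
    s=readout.observe(); m=R.from_quat(s["tool_rot"]).as_matrix(); return s,m
def yaw(m): return np.arctan2(m[1,0],m[0,0])
def go(p,yw=None):
    "shift (in units) and turn (units) from the present pose to TCP p, world yaw yw of the tool x axis"
    s,m=pose(); d=m.T@(np.asarray(p)-s["ee_pos"])/0.15
    t=0
    if yw is not None: t=-(yw-yaw(m)); t=(t+np.pi)%(2*np.pi)-np.pi; t/=np.pi/2
    return np.round(d,3),round(t,3)
E
cat > m1.py <<'E'
from lib import *
T=read_camera("top");S=read_camera("scene")
s,m=pose();print("tcp px",proj(T,s["ee_pos"]),"base",proj(T,[0,0,0]),"yaw",yaw(m)); print(m.round(3))
for n,c in(("T",T),("S",S)):
    for nm,lo,hi,z,a in(("bin",(22,150,90),(35,255,255),.06,800),("blue",(100,140,50),(125,255,255),.016,300),("orange",(3,180,90),(18,255,255),.12,20),("amber",(15,100,90),(24,255,255),.03,40),("white",(0,0,170),(180,45,255),.008,60),("red",(0,150,80),(3,255,255),.03,5)):
        for k in blobs(mask(c,lo,hi),a): print(n,nm,rect(c,k,z),"px",k.reshape(-1,2).mean(0).round(),cv2.contourArea(k))
for n,c,(x,y,w,h),f in(("T",T,(280,150,170,180),4),("S",S,(180,160,200,150),4)):
    cv2.imwrite(f"pics/c{n}.png",cv2.resize(c["color"][y:y+h,x:x+w],None,fx=f if n=="S" else 3.3,fy=f if n=="S" else 3.3,interpolation=cv2.INTER_CUBIC))
c=read_camera("wrist");cv2.imwrite("pics/w0.png",c["color"]);print(c["fov_y"],c["position"],c["rotation"])
E
python3 m1.py
```

```text
tcp px [[ 40.37095449 412.59893102]] base [[312.30229528 477.29295619]] yaw 2.819811873828902
[[-0.949  0.316 -0.001]
 [ 0.316  0.949 -0.001]
 [ 0.    -0.002 -1.   ]]
T bin [6.423e+02 2.870e+02 1.488e+02 1.897e+02 2.000e-01] px [206. 229.] 3685.5
T blue [ 836.7 -535.1  231.8  173.9    5.8] px [499. 168.] 4292.5
T blue [552.6  13.6 132.9 135.1  83.8] px [307. 264.] 2225.0
T blue [370.4  88.6  87.2  88.8   0. ] px [279. 331.] 861.5
T orange [430.3 225.4  34.8  37.3   1.8] px [223. 307.] 160.5
T orange [482.8 429.3  24.6  60.2  61.2] px [142. 286.] 39.0
T orange [ 801.  -855.1   39.    17.8   -0. ] px [633. 167.] 20.5
T amber [1154.1 -665.4  634.8  481.2   85.5] px [536.  66.] 24802.0
T amber [ 573.6 -585.4  122.2  286.8   85.9] px [513. 269.] 711.5
T amber [ 373.8 -474.6  231.4   15.    18.8] px [490. 331.] 242.0
T amber [395.5 -37.9  50.   36.   66.2] px [327. 322.] 228.0
T amber [646.9 226.1 149.5  57.2   1.6] px [236. 237.] 144.0
T amber [435.8 242.5  34.8  37.4   1.8] px [223. 307.] 129.5
T amber [516.1 -14.2  35.3  25.6  11.1] px [319. 277.] 54.5
T amber [5.754e+02 2.934e+02 5.500
[... 3079 characters left out ...]
000e-01] px [277.  13.] 567.0
S white [  709.6 -1136.5    86.    152.     89.4] px [77. 82.] 480.0
S white [  917.4 -1151.8   112.5   119.8    88.6] px [ 17. 103.] 396.0
S white [857.1  18.2  33.9  86.9  56.1] px [227. 328.] 296.0
S white [ 492.  -436.3   44.3  104.4   20. ] px [249. 158.] 247.5
S white [807.1 185.1  31.6  59.2  64.9] px [291. 370.] 190.0
S white [514.2  43.3  51.7  35.5  59.8] px [352. 261.] 179.0
S white [574.4 -29.9  48.4  24.7  50.9] px [314. 255.] 120.5
S red [792.2 155.9  78.   70.1  57.1] px [288. 350.] 751.5
S red [ 472.6 -201.5   20.5    8.8   17.3] px [303. 193.] 12.0
60.64966430400308 [0.12333144 0.6162075  0.37358379] [0.80176488 0.5779045  0.08794947 0.12435578]
```

View pics/cT.png

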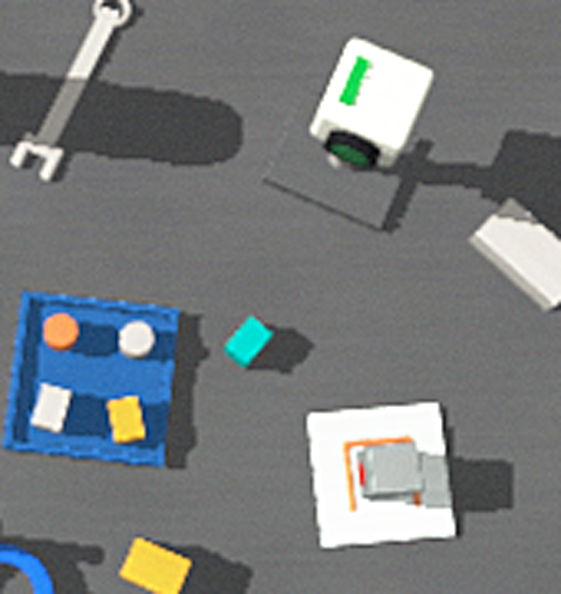

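View pics/w0.png

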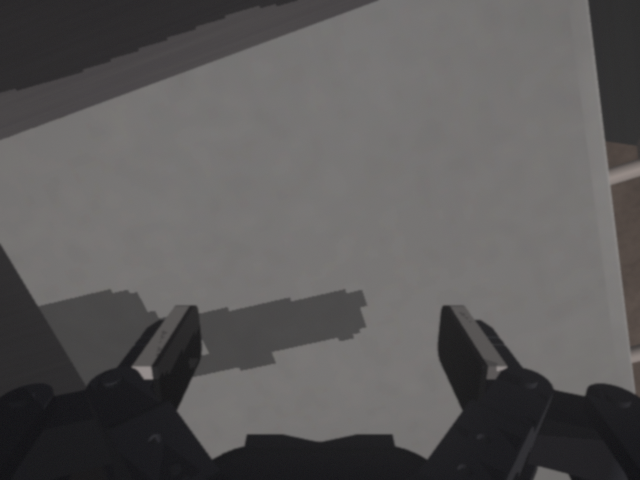

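View pics/cS.png

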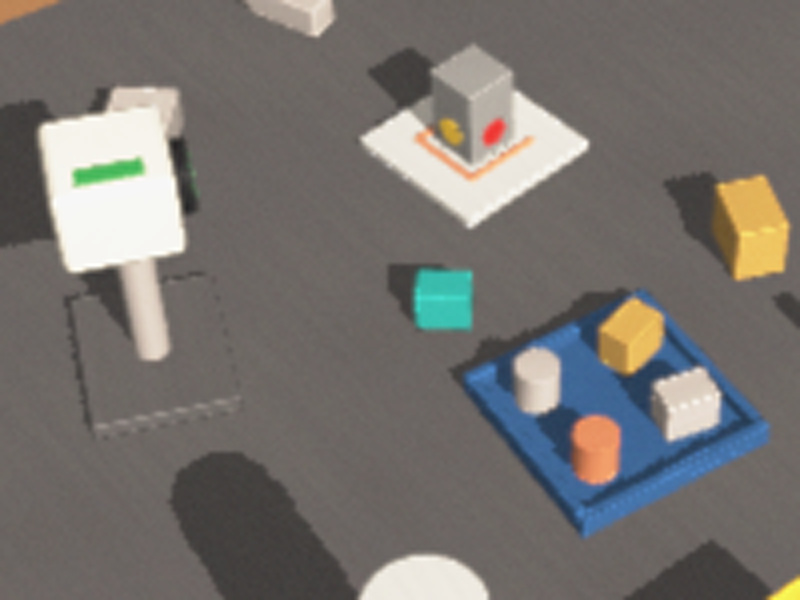

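Call:
carry_out:
  targets:
    - [85,[-0.9,-0.95,-0.15],0]
    - [85,[-0.9,-0.95,-0.15],0]
    - [85,[-0.9,-0.95,-0.15],0]
    - [85,[-0.9,-0.95,-0.15],0]
    - [85,[-0.9,-0.95,-0.15],0]
  grip_force: 40

```text
time_s: 0.88
ee_pos: [0.281, 0.415, 0.2541]
tool_rot: [0.161, 0.987, 0.001, -0.0]
force: [-0.5, 0.6, -1.2]
opening: 0.0849
finger_force: 0.0
```

Call:
carry_out:
  targets:
    - [60,[-0.95,-0.95,-0.15],0]
    - [60,[-0.95,-0.95,-0.15],0]
    - [60,[-0.95,-0.95,-0.15],0]
    - [60,[-0.95,-0.95,-0.15],0]
    - [60,[-0.95,-0.95,-0.15],0]

```text
time_s: 1.5
ee_pos: [0.371, 0.2355, 0.2763]
tool_rot: [0.161, 0.987, 0.0, -0.0]
force: [-0.5, 0.5, -0.4]
opening: 0.06
finger_force: 0.0
```

Call:
carry_out:
  targets:
    - [60,[-0.95,-0.95,0],0.37]
    - [60,[-0.95,-0.95,0],0.37]
    - [60,[-0.95,-0.95,0],0.37]
    - [60,[-0.95,-0.95,0],0.37]
    - [60,[-0.95,-0.95,0],0.37]

```text
time_s: 2.12
ee_pos: [0.4609, 0.0559, 0.2757]
tool_rot: [0.436, 0.9, 0.0, -0.001]
force: [-0.3, 0.5, -0.3]
opening: 0.0599
finger_force: 0.0
```

Call:
carry_out:
  targets:
    - [60,[0,0,0],0.37]
    - [60,[0,0,0],0.37]
    - [60,[0,0,0],0.37]
    - [60,[0,0,0],0.37]

```text
time_s: 2.62
ee_pos: [0.4602, 0.057, 0.2761]
tool_rot: [0.674, 0.739, 0.0, -0.001]
force: [-0.1, 0.1, -0.6]
opening: 0.0599
finger_force: 0.0
```

```bash
cat > m2.py <<'E'
from lib import *
s,m=pose();print(s["joints"].round(3),s["ee_pos"],np.degrees(yaw(m)))
W=read_camera("wrist");T=read_camera("top");S=read_camera("scene")
cv2.imwrite("pics/w1.png",W["color"]);np.save("w1.npy",W,allow_pickle=True)
print("W",W["position"],R.from_quat(W["rotation"]).as_matrix()[:,2], "jig px",proj(W,[.5526,.0136,.016]))
# reader foot corners (crop pixel -> full)
t=[np.array(u)/3.3+[280,150] for u in((264,180),(383,231))]; q=[np.array(u)/4+[180,160] for u in((205,275),(68,298))]
print("footT",cast(T,t,.012),"footS",cast(S,q,.012))
print("lensT",cast(T,np.array([353,150])/3.3+[280,150],.15))
# probe top
for n,c in(("T",T),("S",S)):
    k=blobs(mask(c,(3,180,90),(18,255,255)),100); print(n,[(x.reshape(-1,2).min(0),x.reshape(-1,2).max(0)) for x in k])
    k=blobs(mask(c,(0,0,0),(180,255,38)),100); print(n,"black",[(rect(c,x,.08),x.reshape(-1,2).mean(0)) for x in k[:5]])
E
python3 m2.py
```

```text
[-2.900e-02 -1.740e-01  1.927e+00  1.000e-03  1.389e+00 -1.210e-01] [0.46015141 0.05704485 0.27605922] 95.27578231601025
W [0.4524796  0.13312219 0.41927655] [ 0.02513065 -0.30118115 -0.95323573] jig px [[406.39465574 230.91062137]]
footT [[ 0.72387987 -0.13461874  0.012     ]
 [ 0.67928491 -0.23569713  0.012     ]] footS [[ 0.68562008 -0.2268364   0.012     ]
 [ 0.7633484  -0.26434358  0.012     ]]
lensT [[ 0.71127753 -0.18835819  0.15      ]]
T [(array([215, 300], dtype=int32), array([230, 314], dtype=int32))]
T black []
S [(array([490, 372], dtype=int32), array([520, 397], dtype=int32)), (array([430, 245], dtype=int32), array([447, 277], dtype=int32))]
S black [(array([489.9, 253.4,  51.7,  81. ,   8.4]), array([427.28089888, 291.41573034])), (array([-889.4, -365.6,  126.2,  168.9,   51.4]), array([554.54901961,   4.43137255]))]
```

View pics/w1.png

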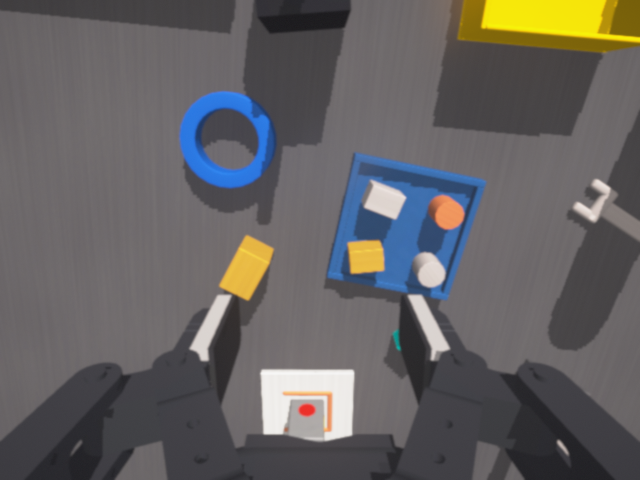

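```bash
cat > offs.py <<'E'
from lib import *
def measure(W,T):
    out={}
    jig=np.array([.5526,.0136])
    for n,lo,hi in(("A steel/white",(0,0,150),(180,60,255)),("B amber",(18,110,100),(28,255,255)),("copper",(4,110,90),(14,255,255))):
        for cn,c in(("W",W),("T",T)):
            if c is None: continue
            v=mask(c,lo,hi)
            for k in blobs(v,40):
                M=cv2.moments(k); u=[M["m10"]/M["m00"],M["m01"]/M["m00"]]
                p=cast(c,u,.021)[0,:2]
                if np.abs(p-jig).max()<.12: print(n,cn,"px",np.round(u),"centre",(p*1000).round(1),"rect@36",rect(c,k,.036),"A",cv2.contourArea(k))
def main(W,T=None):
    measure(W,T)
    for cn,c in(("W",W),("T",T)):
        if c is None: continue
        for k in blobs(mask(c,(100,140,50),(125,255,255)),300): print(cn,"blue",rect(c,cv2.convexHull(k),.016))
if __name__=="__main__":
    import sys
    main(read_camera("wrist"),read_camera("top"))
E
python3 offs.py
```

```text
A steel/white W px [384. 198.] centre [524.8  45.2] rect@36 [520.5  48.8  27.9  39.   73.5] A 973.5
A steel/white W px [429. 326.] centre [593.3 -92.2] rect@36 [588.6 -82.6  21.8  82.9  27.3] A 929.0
A steel/white W px [430. 268.] centre [582.6 -25. ] rect@36 [578.6 -18.3  27.7  39.3  16.4] A 725.5
A steel/white T px [322. 252.] centre [586.7 -26.3] rect@36 [584.5 -26.4  27.1  20.4  21.5] A 54.0
B amber W px [365. 255.] centre [513.3 -16.1] rect@36 [511.2 -10.5  33.5  33.2  11.8] A 955.5
copper W px [446. 210.] centre [587.8  38.6] rect@36 [582.2  42.   26.5  35.7  52.3] A 774.5
copper T px [280. 270.] centre [534.5  87.8] rect@36 [5.303e+02 8.850e+01 1.280e+02 1.360e+02 1.000e-01] A 2067.0
W blue [548.9  14.2 134.1 133.   83.6]
W blue [366.4  87.7  91.7  90.6   5.2]
T blue [ 836.6 -535.   231.8  173.8    5.7]
T blue [370.4  88.6  87.2  88.8   0. ]
T blue [552.6  13.4 132.6 134.9  84. ]
```

```bash
cat >> lib.py <<'E'
def plan(wps,v=55):
    "wps: (x,y,z mm, yaw deg, opening mm, extra rows); prints calls as rows x [opening, shift, turn]"
    s,m=pose(); p=np.array(s["ee_pos"])*1000; a=np.degrees(yaw(m))
    for w in wps:
        t=np.array(w[:3],float); da=(w[3]-a+180)%360-180
        c,sn=np.cos(np.radians(a)),np.sin(np.radians(a))
        n=1
        while True:
            d=(t-p)/n
            if np.linalg.norm(d)<=5*v and abs(da)/n<=50 and max(abs(c*d[0]+sn*d[1]),abs(sn*d[0]-c*d[1]),abs(d[2]))<=149: break
            n+=1
        for i in range(n):
            c,sn=np.cos(np.radians(a)),np.sin(np.radians(a)); d=(t-p)/(n-i)
            sh=np.round([(c*d[0]+sn*d[1])/150,(sn*d[0]-c*d[1])/150,-d[2]/150],3); tu=round(-da/n/90,3)
            rows=max(1,int(np.ceil(np.linalg.norm(d)/v)),int(np.ceil(abs(da)/n/10)))+(w[5] if i==n-1 else 0)
            print(f"{rows} x [{w[4]}, {[float(x) for x in sh]}, {tu}]   -> {np.round(p+d)} yaw {a+da/n:.1f}")
            p=p+150*np.array([c*sh[0]+sn*sh[1],sn*sh[0]-c*sh[1],-sh[2]]); a+=-tu*90
E
python3 - <<'E'
from lib import *
plan([(584.5,-26,90,95,48,0),(584.5,-26,19,95,48,1),(584.5,-26,19,95,15,3),(584.5,-26,140,95,15,1),(660,240,130,95,15,0),(660,240,60,95,15,1),(660,240,60,95,48,2),(660,240,140,95,48,0),(460,57,276,95,48,1)])
E
```

```text
3 x [48, [-0.306, 0.387, 0.621], 0.001]   -> [523.  15. 183.] yaw 95.1
3 x [48, [-0.306, 0.387, 0.621], 0.001]   -> [584. -26.  90.] yaw 95.0
3 x [48, [-0.0, 0.0, 0.473], -0.001]   -> [584. -26.  19.] yaw 95.0
4 x [15, [-0.0, 0.0, 0.0], 0.0]   -> [584. -26.  19.] yaw 95.0
4 x [15, [-0.0, 0.0, -0.807], 0.0]   -> [584. -26. 140.] yaw 95.0
3 x [15, [0.861, 0.328, 0.034], 0.0]   -> [622. 107. 135.] yaw 95.0
3 x [15, [0.861, 0.329, 0.033], 0.0]   -> [660. 240. 130.] yaw 95.0
3 x [15, [0.0, -0.0, 0.467], 0.0]   -> [660. 240.  60.] yaw 95.0
3 x [48, [0.0, -0.0, -0.0], 0.0]   -> [660. 240.  60.] yaw 95.0
2 x [48, [0.0, -0.0, -0.534], 0.0]   -> [660. 240. 140.] yaw 95.0
3 x [48, [-0.549, -0.718, -0.453], 0.0]   -> [560. 148. 208.] yaw 95.0
4 x [48, [-0.549, -0.717, -0.453], 0.0]   -> [460.  57. 276.] yaw 95.0
```

Call:
carry_out:
  targets:
    - [48,[-0.306,0.387,0.62],0]
    - [48,[-0.306,0.387,0.62],0]
    - [48,[-0.306,0.387,0.62],0]

```text
time_s: 3.25
ee_pos: [0.5203, 0.0131, 0.1779]
tool_rot: [0.676, 0.737, -0.003, -0.004]
force: [-0.2, 0.3, 1.1]
opening: 0.0481
finger_force: 0.0
```

Call:
carry_out:
  targets:
    - [48,[-0.306,0.387,0.62],0]
    - [48,[-0.306,0.387,0.62],0]
    - [48,[-0.306,0.387,0.62],0]

```text
time_s: 3.62
ee_pos: [0.5823, -0.027, 0.0861]
tool_rot: [0.676, 0.737, -0.002, -0.004]
force: [-1.1, 0.8, -0.2]
opening: 0.0482
finger_force: 0.0
```

Call:
carry_out:
  targets:
    - [48,[0,0,0.3],0]
    - [48,[0,0,0.47],0]
    - [48,[0,0,0.47],0]

```text
time_s: 4.0
ee_pos: [0.5833, -0.0259, 0.0205]
tool_rot: [0.675, 0.737, -0.0, -0.001]
force: [-0.2, -0.4, 0.6]
opening: 0.0479
finger_force: 0.0
```

Call:
carry_out:
  targets:
    - [15,[0,0,0],0]
    - [15,[0,0,0],0]
    - [15,[0,0,0],0]
    - [15,[0,0,0],0]

```text
time_s: 4.5
ee_pos: [0.5866, -0.0268, 0.0233]
tool_rot: [0.676, 0.737, 0.001, 0.002]
force: [-3.5, 1.6, 7.3]
opening: 0.026
finger_force: 39.6
```

Call:
carry_out:
  targets:
    - [15,[0,0,-0.2],0]
    - [15,[0,0,-0.5],0]
    - [15,[0,0,-0.8],0]
    - [15,[0,0,-0.8],0]

```text
time_s: 5.0
ee_pos: [0.5892, -0.0275, 0.1467]
tool_rot: [0.676, 0.737, 0.004, 0.006]
force: [-0.3, -0.4, -1.2]
opening: 0.026
finger_force: 39.7
```

Call:
carry_out:
  targets:
    - [15,[0.86,0.33,0.03],0]
    - [15,[0.86,0.33,0.03],0]
    - [15,[0.86,0.33,0.03],0]

```text
time_s: 5.38
ee_pos: [0.6224, 0.1094, 0.1345]
tool_rot: [0.674, 0.738, 0.0, -0.001]
force: [0.2, -0.6, -2.4]
opening: 0.026
finger_force: 39.7
```

Call:
carry_out:
  targets:
    - [15,[0.86,0.33,0.03],0]
    - [15,[0.86,0.33,0.03],0]
    - [15,[0.86,0.33,0.03],0]

```text
time_s: 5.75
ee_pos: [0.6605, 0.2417, 0.1298]
tool_rot: [0.675, 0.738, -0.0, -0.0]
force: [0.4, -1.0, -1.1]
opening: 0.0262
finger_force: 39.8
```

Call:
carry_out:
  targets:
    - [15,[0,0,0.3],0]
    - [15,[0,0,0.47],0]
    - [15,[0,0,0.47],0]

```text
time_s: 6.12
ee_pos: [0.6573, 0.2365, 0.056]
tool_rot: [0.676, 0.737, -0.004, -0.002]
force: [-0.3, 0.6, -1.5]
opening: 0.0257
finger_force: 39.8
```

Call:
carry_out:
  targets:
    - [48,[0,0,0],0]
    - [48,[0,0,0],0]
    - [48,[0,0,0],0]

```text
time_s: 6.5
ee_pos: [0.6622, 0.2389, 0.0625]
tool_rot: [0.676, 0.737, 0.001, 0.001]
force: [0.6, 0.5, 0.5]
opening: 0.0483
finger_force: 0.0
```

Call:
carry_out:
  targets:
    - [48,[0,0,-0.53],0]
    - [48,[0,0,-0.53],0]

```text
time_s: 6.75
ee_pos: [0.6645, 0.2397, 0.1463]
tool_rot: [0.676, 0.737, 0.004, 0.003]
force: [0.5, -0.7, 0.7]
opening: 0.048
finger_force: 0.0
```

Call:
carry_out:
  targets:
    - [48,[-0.55,-0.72,-0.45],0]
    - [48,[-0.55,-0.72,-0.45],0]
    - [48,[-0.55,-0.72,-0.45],0]

```text
time_s: 7.12
ee_pos: [0.5593, 0.1459, 0.2094]
tool_rot: [0.676, 0.737, 0.001, 0.001]
force: [0.3, -0.0, 0.5]
opening: 0.0483
finger_force: 0.0
```

Call:
carry_out:
  targets:
    - [48,[-0.55,-0.72,-0.45],0]
    - [48,[-0.55,-0.72,-0.45],0]
    - [48,[-0.55,-0.72,-0.45],0]
    - [48,[-0.55,-0.72,-0.45],0]

```text
time_s: 7.62
ee_pos: [0.46, 0.0549, 0.2767]
tool_rot: [0.677, 0.736, 0.001, 0.002]
force: [0.1, 0.9, 0.3]
opening: 0.048
finger_force: 0.0
```

```bash
cat > nxt.py <<'E'
import sys
from lib import *; import offs
W=read_camera("wrist"); cv2.imwrite("pics/wn%d.png"%(readout.observe()["time_s"]*100),W["color"]); s,m=pose(); print(s["ee_pos"],np.degrees(yaw(m)))
offs.main(W)
E
python3 nxt.py
python3 - <<'E'
from lib import *
plan([(588,39,90,95,48,0),(588,39,19,95,48,1),(588,39,140,95,15,1),(625,240,130,95,15,0)])
E
```

```text
[0.46020762 0.05551672 0.27575338] 94.89994815875599
A steel/white W px [384. 196.] centre [524.7  45.3] rect@36 [520.7  48.8  27.7  38.5  74. ] A 962.5
A steel/white W px [408. 322.] centre [569.7 -92.2] rect@36 [566.6 -83.9  21.4  79.5  22.8] A 883.5
B amber W px [365. 253.] centre [513.3 -16.1] rect@36 [511.2 -10.7  33.5  32.9  12.1] A 951.0
copper W px [445. 208.] centre [587.7  38.7] rect@36 [582.3  42.2  26.6  35.7  52. ] A 775.5
W blue [548.9  14.3 134.1 132.8  83.6]
W blue [366.4  88.   91.6  90.5   4.8]
3 x [48, [-0.091, 0.42, 0.619], -0.001]   -> [524.  47. 183.] yaw 94.9
3 x [48, [-0.092, 0.419, 0.619], -0.001]   -> [588.  39.  90.] yaw 95.0
3 x [48, [-0.0, 0.0, 0.474], 0.001]   -> [588.  39.  19.] yaw 95.0
4 x [15, [-0.0, 0.0, -0.807], -0.0]   -> [588.  39. 140.] yaw 95.0
2 x [15, [0.657, 0.181, 0.033], -0.0]   -> [606. 140. 135.] yaw 95.0
2 x [15, [0.656, 0.182, 0.034], -0.0]   -> [625. 240. 130.] yaw 95.0
```

Call:
carry_out:
  targets:
    - [48,[-0.09,0.42,0.62],0]
    - [48,[-0.09,0.42,0.62],0]
    - [48,[-0.09,0.42,0.62],0]

```text
time_s: 8.05
ee_pos: [0.5215, 0.0483, 0.1756]
tool_rot: [0.676, 0.737, -0.004, -0.005]
force: [-0.7, 0.1, 0.5]
opening: 0.0478
finger_force: 0.0
```

Call:
carry_out:
  targets:
    - [48,[-0.09,0.42,0.62],0]
    - [48,[-0.09,0.42,0.62],0]
    - [48,[-0.09,0.42,0.62],0]

```text
time_s: 8.43
ee_pos: [0.5856, 0.0403, 0.0844]
tool_rot: [0.676, 0.737, -0.003, -0.003]
force: [-0.4, 1.0, 0.0]
opening: 0.048
finger_force: 0.0
```

Call:
carry_out:
  targets:
    - [48,[0,0,0.3],0]
    - [48,[0,0,0.46],0]
    - [48,[0,0,0.46],0]

```text
time_s: 8.8
ee_pos: [0.5865, 0.0403, 0.0202]
tool_rot: [0.676, 0.737, -0.001, -0.001]
force: [-1.4, 0.2, 0.3]
opening: 0.0483
finger_force: 0.0
```

Call:
carry_out:
  targets:
    - [15,[0,0,0],0]
    - [15,[0,0,0],0]
    - [15,[0,0,0],0]
    - [15,[0,0,0],0]

```text
time_s: 9.3
ee_pos: [0.5899, 0.0399, 0.0231]
tool_rot: [0.676, 0.737, 0.001, 0.002]
force: [-2.0, 0.9, 6.8]
opening: 0.0261
finger_force: 39.8
```

Call:
carry_out:
  targets:
    - [15,[0,0,-0.2],0]
    - [15,[0,0,-0.5],0]
    - [15,[0,0,-0.8],0]
    - [15,[0,0,-0.8],0]

```text
time_s: 9.8
ee_pos: [0.5922, 0.0395, 0.1464]
tool_rot: [0.676, 0.737, 0.004, 0.005]
force: [1.0, -0.8, -1.7]
opening: 0.0259
finger_force: 39.6
```

Call:
carry_out:
  targets:
    - [15,[0.86,0.18,0.03],0]
    - [15,[0.86,0.18,0.03],0]
    - [15,[0.86,0.18,0.03],0]

```text
time_s: 10.18
ee_pos: [0.6025, 0.1742, 0.1342]
tool_rot: [0.674, 0.739, -0.0, -0.001]
force: [-1.0, -1.0, -0.9]
opening: 0.0261
finger_force: 39.7
```

Call:
carry_out:
  targets:
    - [15,[0.86,0.18,0.03],0]
    - [15,[0.86,0.18,0.03],0]
    - [15,[0.86,0.18,0.03],0]

```text
time_s: 10.55
ee_pos: [0.6185, 0.3043, 0.1297]
tool_rot: [0.674, 0.738, -0.0, -0.0]
force: [1.2, -0.4, -0.9]
opening: 0.0264
finger_force: 39.7
```

Call:
carry_out:
  targets:
    - [15,[0,0,0.3],0]
    - [15,[0,0,0.47],0]
    - [15,[0,0,0.47],0]

```text
time_s: 10.92
ee_pos: [0.616, 0.2986, 0.056]
tool_rot: [0.676, 0.737, -0.004, -0.002]
force: [0.1, 0.2, 0.2]
opening: 0.026
finger_force: 39.7
```

Call:
carry_out:
  targets:
    - [48,[0,0,0],0]
    - [48,[0,0,0],0]
    - [48,[0,0,0],0]

```text
time_s: 11.3
ee_pos: [0.6206, 0.3016, 0.0624]
tool_rot: [0.676, 0.737, 0.001, 0.001]
force: [-0.4, -0.1, 0.8]
opening: 0.0483
finger_force: 0.0
```

Call:
carry_out:
  targets:
    - [48,[0,0,-0.53],0]
    - [48,[0,0,-0.53],0]

```text
time_s: 11.55
ee_pos: [0.6228, 0.3028, 0.1462]
tool_rot: [0.676, 0.737, 0.005, 0.002]
force: [0.2, -0.1, 2.1]
opening: 0.048
finger_force: 0.0
```

Call:
carry_out:
  targets:
    - [48,[-0.76,-0.6,-0.45],0]
    - [48,[-0.76,-0.6,-0.45],0]
    - [48,[-0.76,-0.6,-0.45],0]

```text
time_s: 11.92
ee_pos: [0.5387, 0.1784, 0.2091]
tool_rot: [0.676, 0.737, 0.001, 0.001]
force: [-1.0, 0.5, -0.3]
opening: 0.0479
finger_force: 0.0
```

Call:
carry_out:
  targets:
    - [48,[-0.76,-0.6,-0.45],0]
    - [48,[-0.76,-0.6,-0.45],0]
    - [48,[-0.76,-0.6,-0.45],0]
    - [48,[-0.76,-0.6,-0.45],0]

```text
time_s: 12.42
ee_pos: [0.4599, 0.0573, 0.277]
tool_rot: [0.677, 0.736, 0.002, 0.002]
force: [0.5, 0.1, 0.6]
opening: 0.0481
finger_force: 0.0
```

```bash
python3 nxt.py
python3 - <<'E'
from lib import *
plan([(513.5,-16,90,101.8,52,0),(513.5,-16,21,101.8,52,1),(513.5,-16,140,101.8,15,1),(660,310,130,95,15,0),(660,310,140,95,48,1),(460,57,276,95,48,0)])
E
```

```text
[0.45994003 0.05824907 0.27593028] 94.8641412259877
A steel/white W px [383. 199.] centre [524.7  45.4] rect@36 [520.5  48.8  28.   38.7  74.3] A 967.0
A steel/white W px [408. 322.] centre [569.7 -90.1] rect@36 [566.6 -82.   21.4  79.9  22.7] A 884.0
B amber W px [365. 255.] centre [513.3 -16. ] rect@36 [511.2 -10.5  33.4  32.9  11.6] A 947.0
W blue [549.   14.4 134.2 132.9  83.5]
W blue [366.3  87.7  91.5  91.1   2.8]
2 x [52, [-0.262, 0.157, 0.62], -0.039]   -> [487.  21. 183.] yaw 98.3
2 x [52, [-0.271, 0.141, 0.62], -0.039]   -> [514. -16.  90.] yaw 101.8
3 x [52, [0.0, -0.0, 0.46], 0.001]   -> [514. -16.  21.] yaw 101.8
4 x [15, [0.0, -0.0, -0.794], -0.0]   -> [514. -16. 140.] yaw 101.8
4 x [15, [0.964, 0.7, 0.033], 0.038]   -> [587. 147. 135.] yaw 98.4
4 x [15, [1.004, 0.641, 0.034], 0.038]   -> [660. 310. 130.] yaw 95.0
2 x [48, [0.0, 0.0, -0.067], -0.001]   -> [660. 310. 140.] yaw 95.0
4 x [48, [-0.781, -0.738, -0.453], 0.0]   -> [560. 183. 208.] yaw 95.0
4 x [48, [-0.782, -0.738, -0.453], 0.0]   -> [460.  57. 276.] yaw 95.0
```

Call:
carry_out:
  targets:
    - [52,[-0.26,0.157,0.62],-0.039]
    - [52,[-0.26,0.157,0.62],-0.039]
    - [52,[-0.26,0.157,0.62],-0.039]

```text
time_s: 12.85
ee_pos: [0.4838, 0.0224, 0.1774]
tool_rot: [0.653, 0.757, -0.003, -0.004]
force: [0.8, 0.5, 1.0]
opening: 0.0519
finger_force: 0.0
```

Call:
carry_out:
  targets:
    - [52,[-0.27,0.14,0.62],-0.039]
    - [52,[-0.27,0.14,0.62],-0.039]
    - [52,[-0.27,0.14,0.62],-0.039]

```text
time_s: 13.22
ee_pos: [0.5118, -0.0144, 0.0868]
tool_rot: [0.63, 0.777, -0.001, -0.003]
force: [-1.1, 0.4, -0.5]
opening: 0.0518
finger_force: 0.0
```

Call:
carry_out:
  targets:
    - [52,[0,0,0.3],0]
    - [52,[0,0,0.46],0]
    - [52,[0,0,0.46],0]

```text
time_s: 13.6
ee_pos: [0.5129, -0.0139, 0.0202]
tool_rot: [0.629, 0.777, -0.0, -0.001]
force: [-0.1, -0.8, 0.1]
opening: 0.052
finger_force: 0.0
```

Call:
carry_out:
  targets:
    - [20,[0,0,0],0]
    - [20,[0,0,0],0]
    - [20,[0,0,0],0]
    - [20,[0,0,0],0]

```text
time_s: 14.1
ee_pos: [0.5158, -0.0151, 0.0226]
tool_rot: [0.63, 0.777, 0.002, 0.002]
force: [0.0, 2.2, 7.0]
opening: 0.0329
finger_force: 41.0
```

Call:
carry_out:
  targets:
    - [20,[0,0,-0.2],0]
    - [20,[0,0,-0.5],0]
    - [20,[0,0,-0.8],0]
    - [20,[0,0,-0.8],0]

```text
time_s: 14.6
ee_pos: [0.5171, -0.0158, 0.1452]
tool_rot: [0.629, 0.777, 0.003, 0.005]
force: [-0.1, 0.7, -1.5]
opening: 0.0325
finger_force: 40.3
```

Call:
carry_out:
  targets:
    - [20,[0.97,0.7,0.03],0.038]
    - [20,[0.97,0.7,0.03],0.038]
    - [20,[0.97,0.7,0.03],0.038]
    - [20,[0.97,0.7,0.03],0.038]

```text
time_s: 15.1
ee_pos: [0.5857, 0.1522, 0.1339]
tool_rot: [0.651, 0.759, -0.0, -0.001]
force: [-0.6, -0.1, -1.1]
opening: 0.033
finger_force: 40.5
```

Call:
carry_out:
  targets:
    - [20,[1.0,0.64,0.03],0.038]
    - [20,[1.0,0.64,0.03],0.038]
    - [20,[1.0,0.64,0.03],0.038]
    - [20,[1.0,0.64,0.03],0.038]

```text
time_s: 15.6
ee_pos: [0.6579, 0.3137, 0.1287]
tool_rot: [0.674, 0.739, -0.001, -0.001]
force: [0.4, -0.2, -0.6]
opening: 0.033
finger_force: 40.6
```

Call:
carry_out:
  targets:
    - [20,[0,0,0.3],0]
    - [20,[0,0,0.45],0]
    - [20,[0,0,0.45],0]

```text
time_s: 15.98
ee_pos: [0.655, 0.3091, 0.0591]
tool_rot: [0.675, 0.738, -0.004, -0.002]
force: [-0.0, -1.0, -1.0]
opening: 0.0328
finger_force: 40.5
```

Call:
carry_out:
  targets:
    - [52,[0,0,0],0]
    - [52,[0,0,0],0]
    - [52,[0,0,0],0]

```text
time_s: 16.35
ee_pos: [0.6596, 0.3121, 0.0655]
tool_rot: [0.675, 0.738, 0.002, 0.001]
force: [0.8, 0.6, 0.4]
opening: 0.0518
finger_force: 0.0
```

Call:
carry_out:
  targets:
    - [52,[0,0,-0.53],0]
    - [52,[0,0,-0.53],0]

```text
time_s: 16.6
ee_pos: [0.6619, 0.313, 0.1496]
tool_rot: [0.675, 0.738, 0.005, 0.002]
force: [0.3, 0.1, 1.3]
opening: 0.052
finger_force: 0.0
```

Call:
carry_out:
  targets:
    - [52,[-0.78,-0.74,-0.45],0]
    - [52,[-0.78,-0.74,-0.45],0]
    - [52,[-0.78,-0.74,-0.45],0]
    - [52,[-0.78,-0.74,-0.45],0]

```text
time_s: 17.1
ee_pos: [0.558, 0.1836, 0.2129]
tool_rot: [0.676, 0.737, 0.001, 0.001]
force: [-0.2, 0.5, -0.2]
opening: 0.0519
finger_force: 0.0
```

Call:
carry_out:
  targets:
    - [52,[-0.78,-0.74,-0.45],0]
    - [52,[-0.78,-0.74,-0.45],0]
    - [52,[-0.78,-0.74,-0.45],0]
    - [52,[-0.78,-0.74,-0.45],0]
    - [52,[-0.78,-0.74,-0.45],0]

```text
time_s: 17.73
ee_pos: [0.4589, 0.0593, 0.2777]
tool_rot: [0.675, 0.738, 0.001, 0.0]
force: [0.2, 0.9, -1.1]
opening: 0.0519
finger_force: 0.0
```

```bash
python3 nxt.py
python3 - <<'E'
from lib import *
plan([(525,45,90,74,52,0),(525,45,21,74,52,1),(525,45,140,74,15,1),(640,270,130,88,15,0),(640,270,140,88,48,1),(460,57,276,95,48,0)])
E
```

```text
[0.45868892 0.05950392 0.27724118] 95.18892002040334
A steel/white W px [385. 201.] centre [524.7  45.2] rect@36 [520.5  48.8  28.1  38.8  74.2] A 960.0
A steel/white W px [414. 322.] centre [575.9 -86.9] rect@36 [572.3 -78.7  21.5  80.8  24.3] A 892.5
W blue [548.8  14.1 134.4 133.2  83.6]
W blue [366.   88.1  92.7  90.4  56.9]
2 x [52, [-0.068, 0.216, 0.624], 0.118]   -> [492.  52. 184.] yaw 84.6
2 x [52, [-0.027, 0.224, 0.624], 0.118]   -> [525.  45.  90.] yaw 74.0
3 x [52, [-0.0, 0.0, 0.46], -0.001]   -> [525.  45.  21.] yaw 74.0
4 x [15, [-0.0, 0.0, -0.793], 0.0]   -> [525.  45. 140.] yaw 74.0
3 x [15, [0.826, 0.163, 0.033], -0.078]   -> [582. 158. 135.] yaw 81.0
3 x [15, [0.801, 0.262, 0.034], -0.078]   -> [640. 270. 130.] yaw 88.0
2 x [48, [-0.0, -0.0, -0.067], 0.001]   -> [640. 270. 140.] yaw 88.0
3 x [48, [-0.731, -0.575, -0.453], -0.039]   -> [550. 164. 208.] yaw 91.5
3 x [48, [-0.694, -0.618, -0.454], -0.039]   -> [460.  57. 276.] yaw 95.0
```

Call:
carry_out:
  targets:
    - [52,[-0.07,0.216,0.62],0.118]
    - [52,[-0.07,0.216,0.62],0.118]
    - [52,[-0.07,0.216,0.62],0.118]

```text
time_s: 18.15
ee_pos: [0.489, 0.0521, 0.1802]
tool_rot: [0.74, 0.673, -0.003, -0.004]
force: [-0.2, 0.2, 0.0]
opening: 0.0519
finger_force: 0.0
```

Call:
carry_out:
  targets:
    - [52,[-0.027,0.224,0.62],0.118]
    - [52,[-0.027,0.224,0.62],0.118]
    - [52,[-0.027,0.224,0.62],0.118]

```text
time_s: 18.52
ee_pos: [0.5231, 0.0445, 0.09]
tool_rot: [0.799, 0.601, -0.002, -0.002]
force: [0.4, -0.2, 0.3]
opening: 0.0521
finger_force: 0.0
```

Call:
carry_out:
  targets:
    - [52,[0,0,0.3],0]
    - [52,[0,0,0.46],0]
    - [52,[0,0,0.46],0]

```text
time_s: 18.9
ee_pos: [0.5241, 0.0444, 0.0234]
tool_rot: [0.799, 0.601, -0.0, -0.0]
force: [-0.5, -0.3, 0.6]
opening: 0.0519
finger_force: 0.0
```

Call:
carry_out:
  targets:
    - [20,[0,0,0],0]
    - [20,[0,0,0],0]
    - [20,[0,0,0],0]
    - [20,[0,0,0],0]

```text
time_s: 19.4
ee_pos: [0.5269, 0.044, 0.0257]
tool_rot: [0.799, 0.601, 0.002, 0.001]
force: [-0.3, 0.4, 7.5]
opening: 0.0328
finger_force: 40.7
```

Call:
carry_out:
  targets:
    - [20,[0,0,-0.2],0]
    - [20,[0,0,-0.5],0]
    - [20,[0,0,-0.8],0]
    - [20,[0,0,-0.8],0]

```text
time_s: 19.9
ee_pos: [0.5287, 0.0437, 0.1485]
tool_rot: [0.799, 0.601, 0.004, 0.004]
force: [0.1, 0.2, -0.9]
opening: 0.0329
finger_force: 40.4
```

Call:
carry_out:
  targets:
    - [20,[0.83,0.16,0.03],-0.078]
    - [20,[0.83,0.16,0.03],-0.078]
    - [20,[0.83,0.16,0.03],-0.078]

```text
time_s: 20.27
ee_pos: [0.5824, 0.1601, 0.1371]
tool_rot: [0.76, 0.65, 0.0, -0.001]
force: [0.2, -1.1, -1.2]
opening: 0.0327
finger_force: 40.4
```

Call:
carry_out:
  targets:
    - [20,[0.8,0.26,0.03],-0.078]
    - [20,[0.8,0.26,0.03],-0.078]
    - [20,[0.8,0.26,0.03],-0.078]
    - [20,[0.8,0.26,0.03],-0.078]

```text
time_s: 20.78
ee_pos: [0.6382, 0.2682, 0.1322]
tool_rot: [0.72, 0.694, -0.002, -0.0]
force: [0.4, -0.6, -1.5]
opening: 0.0327
finger_force: 40.4
```

Call:
carry_out:
  targets:
    - [20,[0,0,0.3],0]
    - [20,[0,0,0.45],0]
    - [20,[0,0,0.45],0]

```text
time_s: 21.15
ee_pos: [0.6364, 0.267, 0.0629]
tool_rot: [0.72, 0.694, -0.003, -0.002]
force: [0.5, 0.4, -1.0]
opening: 0.0329
finger_force: 40.4
```

Call:
carry_out:
  targets:
    - [52,[0,0,0],0]
    - [52,[0,0,0],0]
    - [52,[0,0,0],0]

```text
time_s: 21.52
ee_pos: [0.6407, 0.2696, 0.0683]
tool_rot: [0.72, 0.694, 0.001, 0.001]
force: [0.1, -0.0, 0.1]
opening: 0.0518
finger_force: 0.0
```

Call:
carry_out:
  targets:
    - [52,[0,0,-0.53],0]
    - [52,[0,0,-0.53],0]

```text
time_s: 21.78
ee_pos: [0.643, 0.2705, 0.1521]
tool_rot: [0.72, 0.694, 0.005, 0.002]
force: [1.3, -0.3, 1.2]
opening: 0.0522
finger_force: 0.0
```

Call:
carry_out:
  targets:
    - [80,[-0.95,-0.345,-0.4],0]
    - [80,[-0.95,-0.345,-0.4],0]
    - [80,[-0.95,-0.345,-0.4],0]
    - [80,[-0.95,-0.345,-0.4],0]

```text
time_s: 22.28
ee_pos: [0.5832, 0.1268, 0.208]
tool_rot: [0.721, 0.693, 0.001, 0.001]
force: [1.0, 0.4, 0.7]
opening: 0.0801
finger_force: 0.0
```

Call:
carry_out:
  targets:
    - [80,[-0.95,-0.345,-0.4],0]
    - [80,[-0.95,-0.345,-0.4],0]
    - [80,[-0.95,-0.345,-0.4],0]
    - [80,[-0.95,-0.345,-0.4],0]

```text
time_s: 22.78
ee_pos: [0.5266, -0.013, 0.2672]
tool_rot: [0.721, 0.693, 0.001, 0.001]
force: [0.5, -0.4, 0.3]
opening: 0.08
finger_force: 0.0
```

Call:
carry_out:
  targets:
    - [80,[-0.95,-0.345,-0.2],-0.078]
    - [80,[-0.95,-0.345,-0.2],-0.078]
    - [80,[-0.95,-0.345,-0.2],-0.078]
    - [80,[-0.95,-0.345,-0.2],-0.078]
    - [80,[-0.95,-0.345,-0.2],-0.078]

```text
time_s: 23.4
ee_pos: [0.4695, -0.1509, 0.2948]
tool_rot: [0.675, 0.738, 0.0, -0.001]
force: [0.1, 1.7, 0.0]
opening: 0.0798
finger_force: 0.0
```

Run:
```python
from lib import *
W=read_camera("wrist");T=read_camera("top");s,m=pose();print(s["ee_pos"],np.degrees(yaw(m)))
cv2.imwrite("pics/w5.png",W["color"]);cv2.imwrite("pics/t5.png",cv2.resize(T["color"][140:340,160:450],None,fx=2.7,fy=2.7,interpolation=cv2.INTER_CUBIC))
for n,c in(("W",W),("T",T)):
    for k in blobs(mask(c,(0,0,165),(180,45,255)),400): 
        r=rect(c,cv2.convexHull(k),.008)
        if r[2]<150 and r[3]<150: print(n,"white",r)
    for k in blobs(mask(c,(0,170,80),(4,255,255)),8)+blobs(mask(c,(172,170,80),(180,255,255)),8): print(n,"red",k.reshape(-1,2).mean(0),cast(c,k.reshape(-1,2).mean(0),.028)[0].round(4))
```

```text
[ 0.46942693 -0.15081071  0.29493421] 95.09225436887195
W white [ 469.7 -227.4  110.7  110.7    5.1]
W white [ 491.7 -441.1   28.4  107.1   18. ]
W white [ 306.1 -357.9  110.8   26.2   67.9]
W white [ 661.4 -324.5   25.7  106.4   32.5]
W white [ 631.5 -395.9   18.2   65.5   32.1]
W red [315.         234.14285714] [ 0.4683 -0.2086  0.028 ]
T white [ 797.1 -229.1   81.2   97.4   65.8]
T white [ 661.7 -360.8   91.3   54.3   46.1]
T white [866.4 191.2  71.9  80.4  43.8]
T white [507.7 499.1  64.4  62.7   3.7]
T red [254.97101449 176.37681159] [0.8005 0.1626 0.028 ]
```

View pics/w5.png

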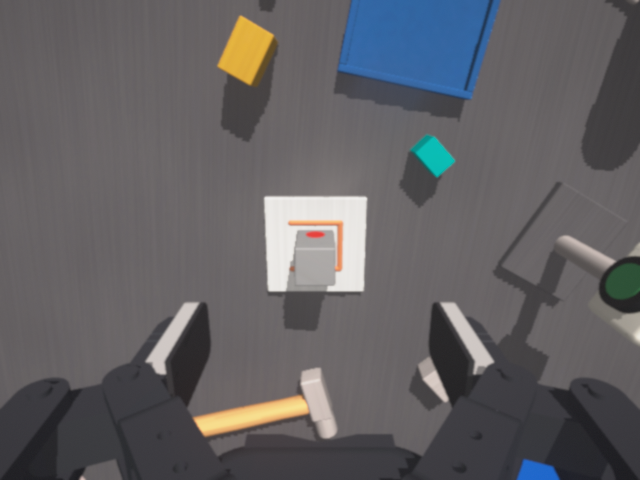

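View pics/t5.png

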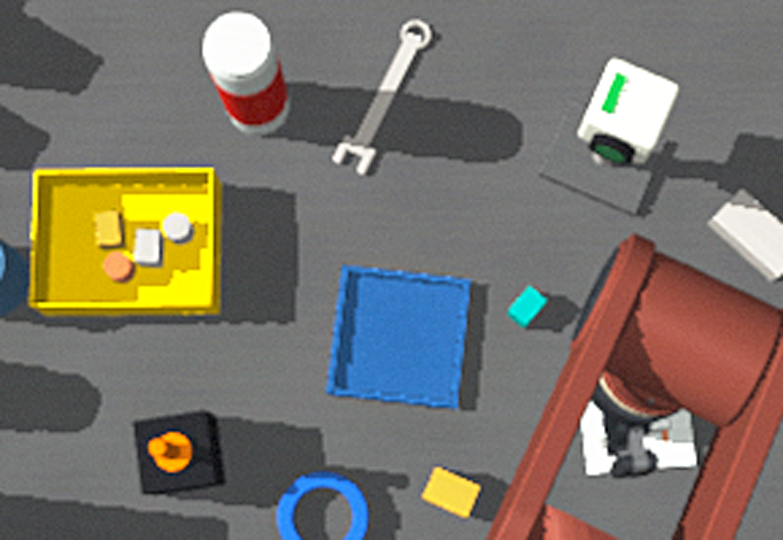

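Run:
```python
from lib import *
plan([(470,-227,110,95.1,80,0),(470,-227,34,95.1,80,1),(470,-227,156,95.1,20,1),(614.5,-147,156,-23.8,20,0),(614.5,-147,156,66.2,20,0)])
```

```text
2 x [80, [-0.253, -0.021, 0.616], -0.0]   -> [ 470. -189.  202.] yaw 95.1
2 x [80, [-0.253, -0.02, 0.617], -0.0]   -> [ 470. -227.  110.] yaw 95.1
3 x [80, [-0.0, -0.0, 0.507], -0.0]   -> [ 470. -227.   34.] yaw 95.1
4 x [20, [-0.0, -0.0, -0.814], -0.0]   -> [ 470. -227.  156.] yaw 95.1
4 x [20, [0.148, 0.336, 0.0], 0.44]   -> [ 518. -200.  156.] yaw 55.5
4 x [20, [0.328, 0.164, 0.0], 0.44]   -> [ 566. -174.  156.] yaw 15.9
4 x [20, [0.357, -0.084, 0.0], 0.44]   -> [ 614. -147.  156.] yaw -23.7
5 x [20, [0.0, 0.0, 0.0], -0.499]   -> [ 614. -147.  156.] yaw 21.2
5 x [20, [0.0, 0.0, 0.0], -0.499]   -> [ 614. -147.  156.] yaw 66.2
```

Call:
carry_out:
  targets:
    - [80,[-0.5,0.05,0.6],0]
    - [80,[-0.5,0.05,0.9],0]
    - [80,[-0.5,0.05,0.9],0]
    - [80,[-0.5,0.05,0.9],0]
    - [80,[-0.5,0.05,0.9],0]
  grip_force: 80

```text
time_s: 24.12
ee_pos: [0.484, -0.226, 0.162]
tool_rot: [0.675, 0.737, 0.0, 0.001]
force: [0.3, -0.2, 0.7]
opening: 0.0796
finger_force: 0.0
```

Run:
```python
from lib import *
print(pose()[0]["ee_pos"]); plan([(470,-227,34,95.1,80,1)])
```

```text
[ 0.48403865 -0.22595489  0.16200016]
4 x [80, [0.001, -0.094, 0.853], -0.001]   -> [ 470. -227.   34.] yaw 95.1
```

Call:
carry_out:
  targets:
    - [80,[0,-0.094,0.2],0]
    - [80,[0,-0.094,0.5],0]
    - [80,[0,-0.094,0.8],0]
    - [80,[0,-0.094,0.853],0]
    - [80,[0,-0.094,0.853],0]

```text
time_s: 24.75
ee_pos: [0.4703, -0.2281, 0.0346]
tool_rot: [0.676, 0.737, 0.0, 0.001]
force: [-0.3, -0.5, 0.6]
opening: 0.08
finger_force: 0.0
```

Call:
carry_out:
  targets:
    - [25,[0,0,0],0]
    - [25,[0,0,0],0]
    - [25,[0,0,0],0]
    - [25,[0,0,0],0]
    - [25,[0,0,0],0]

```text
time_s: 25.38
ee_pos: [0.471, -0.2289, 0.0352]
tool_rot: [0.676, 0.737, 0.001, 0.002]
force: [1.1, 0.9, 6.6]
opening: 0.0392
finger_force: 82.0
```

Call:
carry_out:
  targets:
    - [25,[0,0,-0.1],0]
    - [25,[0,0,-0.3],0]
    - [25,[0,0,-0.5],0]
    - [25,[0,0,-0.7],0]
    - [25,[0,0,-0.8],0]

```text
time_s: 26.0
ee_pos: [0.469, -0.2279, 0.1545]
tool_rot: [0.676, 0.737, 0.0, 0.001]
force: [0.7, 0.4, -3.6]
opening: 0.0392
finger_force: 81.4
```

Run:
```python
from lib import *
W=read_camera("wrist");S=read_camera("scene")
cv2.imwrite("pics/g.png",np.hstack([cv2.resize(W["color"][220:480,170:470],(400,347)),cv2.resize(S["color"][90:310,150:400],(400,347))]))
plan([(614.5,-147,156,-23.8,25,1),(614.5,-147,156,66.2,20,0),(614.5,-147,156,156.2,20,0)])
```

```text
4 x [25, [0.152, 0.336, -0.003], 0.44]   -> [ 518. -201.  155.] yaw 55.4
4 x [25, [0.332, 0.162, -0.003], 0.44]   -> [ 566. -174.  155.] yaw 15.8
5 x [25, [0.359, -0.086, -0.004], 0.44]   -> [ 614. -147.  156.] yaw -23.8
5 x [20, [0.0, -0.0, 0.0], -0.5]   -> [ 614. -147.  156.] yaw 21.2
5 x [20, [0.0, -0.0, 0.0], -0.5]   -> [ 614. -147.  156.] yaw 66.2
5 x [20, [0.0, 0.0, 0.0], -0.5]   -> [ 614. -147.  156.] yaw 111.2
5 x [20, [0.0, 0.0, 0.0], -0.5]   -> [ 614. -147.  156.] yaw 156.2
```

View pics/g.png

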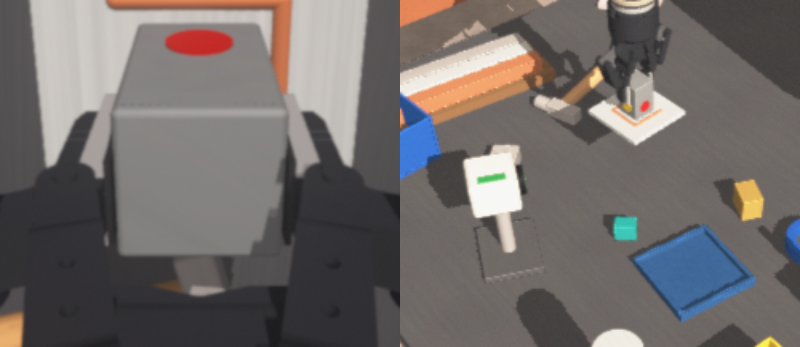

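Post held squarely, plate level and lifted, red dot visible. Show red, then yellow, then blue.

Call:
carry_out:
  targets:
    - [25,[0.152,0.336,0],0.44]
    - [25,[0.152,0.336,0],0.44]
    - [25,[0.152,0.336,0],0.44]
    - [25,[0.152,0.336,0],0.44]

```text
time_s: 26.6
ee_pos: [0.5156, -0.1997, 0.1503]
tool_rot: [0.887, 0.463, -0.001, -0.002]
force: [-0.5, -0.2, -4.2]
opening: 0.0389
finger_force: 82.9
```

Call:
carry_out:
  targets:
    - [25,[0.332,0.162,0],0.44]
    - [25,[0.332,0.162,0],0.44]
    - [25,[0.332,0.162,0],0.44]
    - [25,[0.332,0.162,0],0.44]

```text
time_s: 27.1
ee_pos: [0.5638, -0.1726, 0.1501]
tool_rot: [0.991, 0.135, -0.002, -0.001]
force: [-0.1, 0.5, -3.3]
opening: 0.039
finger_force: 83.2
```

Call:
carry_out:
  targets:
    - [25,[0.36,-0.086,0],0.44]
    - [25,[0.36,-0.086,0],0.44]
    - [25,[0.36,-0.086,0],0.44]
    - [25,[0.36,-0.086,0],0.44]
    - [25,[0.36,-0.086,0],0.44]

```text
time_s: 27.72
ee_pos: [0.6124, -0.1459, 0.1503]
tool_rot: [0.979, -0.206, -0.002, -0.0]
force: [-0.6, 0.9, -3.4]
opening: 0.0393
finger_force: 83.1
```

Call:
carry_out:
  targets:
    - [25,[0,0,0],0]
    - [25,[0,0,0],0]
    - [25,[0,0,0],0]
    - [25,[0,0,0],0]
    - [25,[0,0,0],0]

```text
time_s: 28.35
ee_pos: [0.6139, -0.1465, 0.153]
tool_rot: [0.978, -0.206, 0.0, 0.0]
force: [-0.3, -0.7, -3.5]
opening: 0.0392
finger_force: 83.2
```

Run:
```python
from lib import *
S=read_camera("scene");T=read_camera("top");s,m=pose();print(s["ee_pos"],np.degrees(yaw(m)),s["joints"].round(2))
cv2.imwrite("pics/r.png",np.hstack([cv2.resize(S["color"][90:290,140:360],(400,364)),cv2.resize(T["color"][140:340,300:500],(364,364))]))
```

```text
[ 0.61390397 -0.14645285  0.15294087] -23.833240589910687 [-0.35  0.3   1.66  0.    1.18  1.64]
```

View pics/r.png

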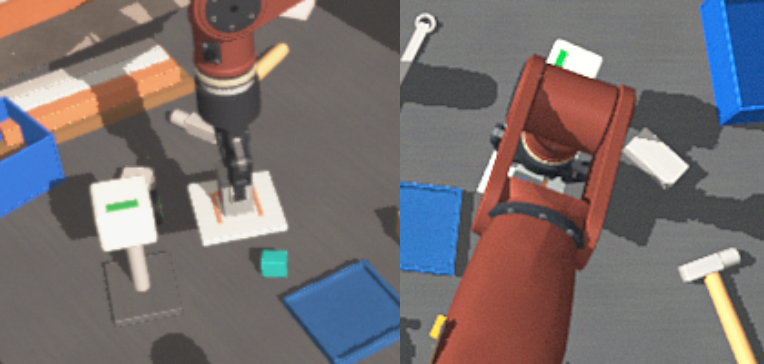

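Call:
carry_out:
  targets:
    - [25,[0,0,-0.02],0]
    - [25,[0,0,-0.02],0]
    - [25,[0,0,-0.02],0]
    - [25,[0,0,-0.02],0]
    - [25,[0,0,-0.02],0]

```text
time_s: 29.08
ee_pos: [0.6138, -0.1464, 0.1558]
tool_rot: [0.978, -0.207, -0.0, -0.0]
force: [0.1, -0.1, -3.5]
opening: 0.0391
finger_force: 83.2
```

Call:
carry_out:
  targets:
    - [25,[0,0,0],-0.5]
    - [25,[0,0,0],-0.5]
    - [25,[0,0,0],-0.5]
    - [25,[0,0,0],-0.5]
    - [25,[0,0,0],-0.5]

```text
time_s: 29.7
ee_pos: [0.6138, -0.1464, 0.1558]
tool_rot: [0.983, 0.184, -0.0, -0.0]
force: [0.4, -0.7, -4.7]
opening: 0.0388
finger_force: 83.2
```

Call:
carry_out:
  targets:
    - [25,[0,0,0],-0.5]
    - [25,[0,0,0],-0.5]
    - [25,[0,0,0],-0.5]
    - [25,[0,0,0],-0.5]
    - [25,[0,0,0],-0.5]

```text
time_s: 30.32
ee_pos: [0.6139, -0.1464, 0.1558]
tool_rot: [0.838, 0.545, -0.0, -0.0]
force: [-0.6, 0.1, -3.9]
opening: 0.039
finger_force: 83.2
```

Call:
carry_out:
  targets:
    - [25,[0,0,0],0]
    - [25,[0,0,0],0]
    - [25,[0,0,0],0]
    - [25,[0,0,0],0]
    - [25,[0,0,0],0]

```text
time_s: 30.95
ee_pos: [0.6139, -0.1464, 0.1559]
tool_rot: [0.838, 0.546, -0.0, 0.0]
force: [-0.1, 0.3, -3.5]
opening: 0.039
finger_force: 83.2
```

Call:
carry_out:
  targets:
    - [25,[0,0,0],0]
    - [25,[0,0,0],0]
    - [25,[0,0,0],0]
    - [25,[0,0,0],0]
    - [25,[0,0,0],0]

```text
time_s: 31.58
ee_pos: [0.6139, -0.1465, 0.1559]
tool_rot: [0.838, 0.546, 0.0, 0.0]
force: [0.8, 0.2, -3.9]
opening: 0.0386
finger_force: 83.2
```

Call:
carry_out:
  targets:
    - [25,[0,0,0],-0.5]
    - [25,[0,0,0],-0.5]
    - [25,[0,0,0],-0.5]
    - [25,[0,0,0],-0.5]
    - [25,[0,0,0],-0.5]

```text
time_s: 32.2
ee_pos: [0.6139, -0.1464, 0.1558]
tool_rot: [0.565, 0.825, -0.0, -0.0]
force: [-0.0, 0.2, -3.7]
opening: 0.0389
finger_force: 83.2
```

Call:
carry_out:
  targets:
    - [25,[0,0,0],-0.5]
    - [25,[0,0,0],-0.5]
    - [25,[0,0,0],-0.5]
    - [25,[0,0,0],-0.5]
    - [25,[0,0,0],-0.5]

```text
time_s: 32.83
ee_pos: [0.6139, -0.1464, 0.1558]
tool_rot: [0.207, 0.978, 0.0, -0.0]
force: [0.4, -0.4, -3.4]
opening: 0.0386
finger_force: 83.2
```

Call:
carry_out:
  targets:
    - [25,[0,0,0],0]
    - [25,[0,0,0],0]
    - [25,[0,0,0],0]
    - [25,[0,0,0],0]
    - [25,[0,0,0],0]

```text
time_s: 33.45
ee_pos: [0.6139, -0.1464, 0.1558]
tool_rot: [0.207, 0.978, -0.0, -0.0]
force: [0.8, 0.0, -3.8]
opening: 0.0388
finger_force: 83.2
```

Call:
carry_out:
  targets:
    - [25,[0,0,0],0]
    - [25,[0,0,0],0]
    - [25,[0,0,0],0]
    - [25,[0,0,0],0]
    - [25,[0,0,0],0]

```text
time_s: 34.08
ee_pos: [0.6139, -0.1465, 0.1559]
tool_rot: [0.207, 0.978, -0.0, 0.0]
force: [-0.7, -0.1, -3.9]
opening: 0.0391
finger_force: 83.2
```

Run:
```python
from lib import *
s,m=pose();print(s["ee_pos"],np.degrees(yaw(m)),s["joints"].round(2))
W=read_camera("wrist"); T=read_camera("top")
cv2.imwrite("pics/w7.png",W["color"])
for c in (W,T):
  for k in blobs(mask(c,(100,140,50),(125,255,255)),300): print("blue",rect(c,cv2.convexHull(k),.016))
plan([(551,14,156,173.7,25,1),(551,14,80,173.7,25,1)])
```

```text
[ 0.61389013 -0.1464561   0.15586594] 156.16053175967156 [-0.35  0.3   1.66 -0.    1.18 -1.5 ]
blue [564.9  10.3 135.6 102.2  83.5]
blue [ 836.6 -535.   231.8  173.8    5.7]
blue [552.7  13.7 133.  135.   83.7]
blue [370.4  88.6  87.2  88.8   0. ]
5 x [25, [0.816, 0.809, -0.001], -0.195]   -> [551.  14. 156.] yaw 173.7
3 x [25, [-0.0, -0.0, 0.507], 0.0]   -> [551.  14.  80.] yaw 173.7
```

Call:
carry_out:
  targets:
    - [25,[0.81,0.815,0],-0.195]
    - [25,[0.81,0.815,0],-0.195]
    - [25,[0.81,0.815,0],-0.195]
    - [25,[0.81,0.815,0],-0.195]
    - [25,[0.81,0.815,0],-0.195]

```text
time_s: 34.8
ee_pos: [0.5527, 0.0143, 0.1563]
tool_rot: [0.054, 0.999, -0.0, 0.001]
force: [0.8, -0.8, -3.7]
opening: 0.0391
finger_force: 83.4
```

Call:
carry_out:
  targets:
    - [25,[0,0,0.25],0]
    - [25,[0,0,0.5],0]
    - [25,[0,0,0.6],0]
    - [25,[0,0,0.64],0]
    - [25,[0,0,0.64],0]

```text
time_s: 35.42
ee_pos: [0.5532, 0.014, 0.0607]
tool_rot: [0.055, 0.998, -0.0, 0.001]
force: [0.5, 0.0, -3.9]
opening: 0.0389
finger_force: 83.3
```

Run:
```python
from lib import *
s,m=pose();print(s["ee_pos"],np.degrees(yaw(m)),s["force"])
W=read_camera("wrist"); T=read_camera("top");S=read_camera("scene")
cv2.imwrite("pics/w8.png",np.hstack([cv2.resize(W["color"],(440,330)),cv2.resize(S["color"][205:325,260:385],(344,330))]))
for n,c in (("W",W),("T",T),("S",S)):
  for k in blobs(mask(c,(100,140,50),(125,255,255)),200): print(n,"blue",rect(c,cv2.convexHull(k),.016))
  z=s["ee_pos"][2]-.0345+.008
  for k in blobs(mask(c,(0,0,165),(180,45,255)),300):
    r=rect(c,cv2.convexHull(k),z)
    if abs(r[0]-550)<80 and abs(r[1])<90: print(n,"white",r)
```

```text
[0.55322053 0.0139597  0.06067588] 173.67587258587966 [ 0.45549041  0.04141324 -3.86058811]
W blue [488.5 -12.8  67.5  17.1  83.7]
W blue [549.8  65.2  29.9 121.8  83.5]
W blue [569.1 -53.3   4.1  51.3  83.8]
W white [540.7  14.2 109.4  89.   83.7]
W white [571.8 -39.5   9.5  15.5  83.8]
T blue [ 836.9 -535.   232.   173.9    5.8]
S blue [ 808.3 -556.9  240.2  238.8    5.7]
S blue [373.3  93.7 105.2  86.9  43.2]
S blue [555.7  21.8 138.5 133.3  83.2]
S white [554.4  17.7 117.9 111.5  83.7]
```

View pics/w8.png

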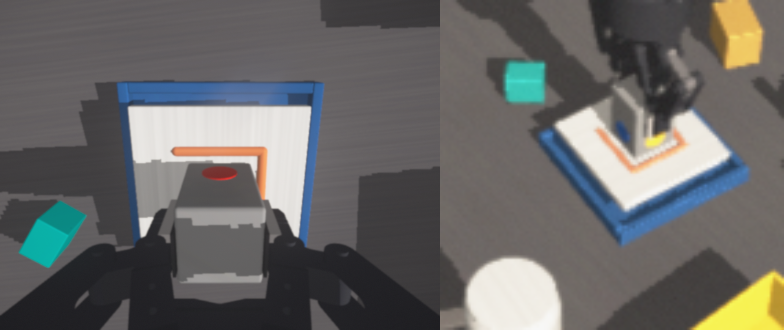

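Call:
carry_out:
  targets:
    - [25,[0.007,0,0.04],0]
    - [25,[0.007,0,0.08],0]
    - [25,[0.007,0,0.11],0]
    - [25,[0.007,0,0.125],0]
    - [25,[0.007,0,0.125],0]

```text
time_s: 36.2
ee_pos: [0.551, 0.0146, 0.0414]
tool_rot: [0.055, 0.999, 0.0, -0.0]
force: [-2.1, -0.7, 0.2]
opening: 0.0393
finger_force: 83.8
```

Call:
carry_out:
  targets:
    - [80,[0,0,0],0]
    - [80,[0,0,0],0]
    - [80,[0,0,0],0]
    - [80,[0,0,0],0]
  grip_force: 60

```text
time_s: 36.7
ee_pos: [0.5513, 0.0146, 0.0412]
tool_rot: [0.055, 0.998, -0.0, 0.0]
force: [-0.0, -0.1, 0.1]
opening: 0.0798
finger_force: 0.0
```

Call:
carry_out:
  targets:
    - [80,[0,0,-0.3],0]
    - [80,[0,0,-0.6],0]
    - [80,[0,0,-0.95],0]
    - [80,[0,0,-0.95],0]

```text
time_s: 37.2
ee_pos: [0.5554, 0.0142, 0.1898]
tool_rot: [0.055, 0.998, -0.0, 0.006]
force: [-0.0, -0.6, 0.7]
opening: 0.0797
finger_force: 0.0
```

Call:
carry_out:
  targets:
    - [80,[0.69,0.63,-0.46],0]
    - [80,[0.69,0.63,-0.46],0]
    - [80,[0.69,0.63,-0.46],0]

```text
time_s: 37.58
ee_pos: [0.457, 0.1214, 0.2529]
tool_rot: [0.054, 0.999, 0.0, -0.0]
force: [0.1, -0.1, 0.7]
opening: 0.0803
finger_force: 0.0
```

Call:
carry_out:
  targets:
    - [60,[0.69,0.63,-0.42],0]
    - [60,[0.69,0.63,-0.42],0]
    - [60,[0.69,0.63,-0.42],0]
    - [60,[0.69,0.63,-0.42],0]
    - [60,[0.69,0.63,-0.42],0]

```text
time_s: 38.2
ee_pos: [0.366, 0.2245, 0.3143]
tool_rot: [0.055, 0.998, -0.001, -0.001]
force: [0.4, 0.6, -0.3]
opening: 0.0598
finger_force: 0.0
```

Run:
```python
from lib import *
s,m=pose();print(s["ee_pos"],np.degrees(yaw(m)),s["force"])
W=read_camera("wrist"); T=read_camera("top");S=read_camera("scene")
for n,c in(("w",W),("t",T),("s",S)): cv2.imwrite(f"pics/{n}9.png",c["color"])
cv2.imwrite("pics/m9.png",np.hstack([cv2.resize(W["color"],(480,360)),cv2.resize(T["color"][230:300,275:345],(320,360),interpolation=cv2.INTER_CUBIC)]))
for n,c in (("W",W),("T",T),("S",S)):
  for k in blobs(mask(c,(4,180,80),(16,255,255)),40):
    q=k.reshape(-1,2); print(n,"orange",q.min(0),q.max(0),cv2.contourArea(k),cv2.minAreaRect(k))
  for k in blobs(mask(c,(0,0,165),(180,45,255)),300):
    r=rect(c,cv2.convexHull(k),.014)
    if abs(r[0]-550)<80 and abs(r[1])<90: print(n,"white",r)
```

```text
[0.36596724 0.22451224 0.31428811] 173.70799567578285 [ 0.35425436  0.60485502 -0.25751967]
W orange [314 235] [351 287] 723.5 ((334.2500305175781, 258.2500305175781), (49.33152770996094, 37.63109588623047), 71.56504821777344)
W white [542.8  14.8 112.5 102.5  84. ]
T orange [130 270] [153 295] 127.0 ((143.1999969482422, 284.9000244140625), (19.289892196655273, 25.61444854736328), 18.434947967529297)
T orange [217 300] [230 314] 53.5 ((224.75, 306.75), (13.914020538330078, 11.70042610168457), 71.56504821777344)
T white [552.1  14.9 111.8 111.   83.7]
S orange [490 373] [520 397] 375.5 ((504.4187927246094, 386.1731262207031), (28.13734245300293, 22.715042114257812), 8.426968574523926)
S orange [430 245] [447 277] 274.0 ((438.4396057128906, 260.888671875), (16.158647537231445, 32.404170989990234), 2.4895527362823486)
S white [551.9  14.  121.9 110.3  83.8]
```

View pics/m9.png

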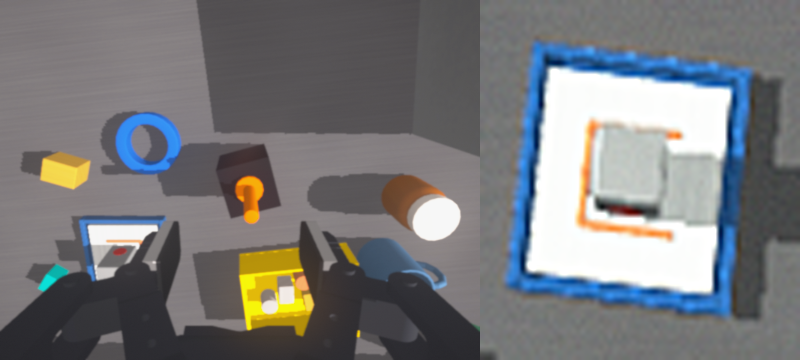

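Run:
```python
from lib import *
W=read_camera("wrist"); T=read_camera("top")
k=max(blobs(mask(W,(3,140,60),(18,255,255)),40),key=lambda k:-abs(k.reshape(-1,2)[:,0].mean()-333)); q=k.reshape(-1,2)
m=np.zeros((480,640),np.uint8); cv2.drawContours(m,[k],-1,255,-1)
for y in range(q[:,1].min(),q[:,1].max()+1,4): 
    x=np.where(m[y])[0]; print(y,x.min(),x.max(),end="; ")
print(); print("collar",cast(W,[332.5,252.5],.086),"top",cast(W,[335,278],.165))
k=[k for k in blobs(mask(W,(0,0,0),(180,120,62)),500)]
for x in k[:6]:
    r=rect(W,x,.08)
    if abs(r[0]-435)<60 and abs(r[1]-225)<60: print("stand",r)
print("px of stand top corners at 0.08:",proj(W,[[.435+a,.225+b,.08] for a in(-.035,.035) for b in(-.035,.035)]).round())
cv2.imwrite("pics/p9.png",cv2.resize(np.clip(W["color"][170:310,260:420].astype(int)*2,0,255).astype(np.uint8),None,fx=4,fy=4,interpolation=cv2.INTER_CUBIC))
```

```text
234 327 338; 238 320 346; 242 316 349; 246 314 351; 250 315 351; 254 313 351; 258 314 350; 262 316 349; 266 319 345; 270 325 344; 274 325 344; 278 325 345; 282 325 345; 286 325 345; 290 326 345; 294 328 342; 
collar [[0.42808859 0.22844194 0.086     ]] top [[0.41967264 0.2289749  0.165     ]]
px of stand top corners at 0.08: [[290. 227.]
 [362. 219.]
 [299. 293.]
 [368. 286.]]
```

View pics/p9.png

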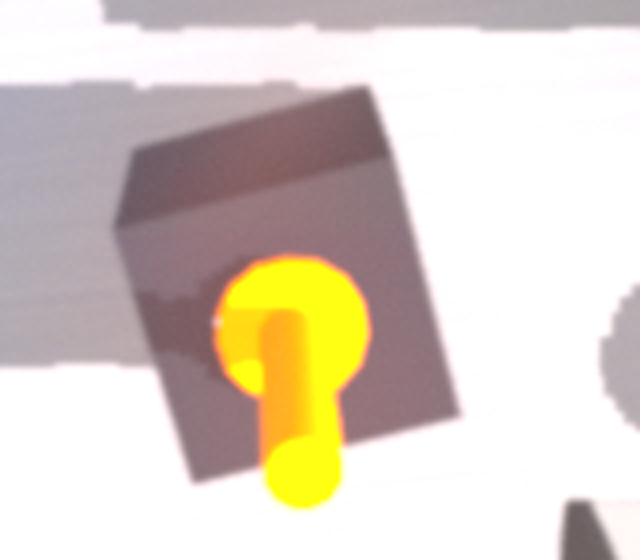

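Run:
```python
from lib import *
W=read_camera("wrist")
cr=np.array([[115,228],[388,155],[460,413],[193,482]])/4+[260,170]
C=cast(W,cr,.08); print("stand corners",C.round(4),C.mean(0),np.linalg.norm(np.diff(C,axis=0),axis=1))
print("collar",cast(W,[333,252.3],.086),"top",cast(W,[335.7,287.7],.165))
T=read_camera("top")
m=mask(T,(3,140,60),(22,255,255)); 
for k in blobs(m,40):
    q=k.reshape(-1,2)
    if abs(q[:,0].mean()-223)<12 and abs(q[:,1].mean()-307)<12: print("T",q.min(0),q.max(0))
x=C.mean(0)*1000
plan([(x[0]-2,x[1],240,173.7,60,1),(x[0],x[1],107,173.7,60,1)])
```

```text
stand corners [[0.4    0.1894 0.08  ]
 [0.3892 0.2563 0.08  ]
 [0.4574 0.2686 0.08  ]
 [0.4688 0.2001 0.08  ]] [0.42884279 0.22859141 0.08      ] [0.06770134 0.06924653 0.06941398]
collar [[0.42830635 0.22920755 0.086     ]] top [[0.42830601 0.22892557 0.165     ]]
T [215 300] [231 314]
3 x [60, [-0.398, 0.071, 0.501], -0.001]   -> [427. 229. 240.] yaw 173.7
4 x [60, [-0.013, 0.002, 0.886], 0.0]   -> [429. 229. 107.] yaw 173.7
```

Call:
carry_out:
  targets:
    - [60,[-0.41,0.071,0.5],0]
    - [60,[-0.41,0.071,0.5],0]
    - [60,[-0.41,0.071,0.5],0]
    - [60,[-0.41,0.071,0.5],0]

```text
time_s: 39.05
ee_pos: [0.4284, 0.229, 0.2413]
tool_rot: [0.055, 0.998, 0.0, 0.0]
force: [-0.5, 0.3, 0.1]
opening: 0.0597
finger_force: 0.0
```

Run:
```python
from lib import *
print(pose()[0]["ee_pos"]);plan([(428.3,229,107,173.7,60,1)])
```

```text
[0.42840648 0.22897693 0.24128405]
4 x [60, [0.001, 0.0, 0.895], -0.0]   -> [428. 229. 107.] yaw 173.7
```

Call:
carry_out:
  targets:
    - [60,[0,0,0.3],0]
    - [60,[0,0,0.6],0]
    - [60,[0,0,0.85],0]
    - [60,[0,0,0.895],0]
    - [60,[0,0,0.895],0]

```text
time_s: 39.67
ee_pos: [0.4292, 0.2295, 0.108]
tool_rot: [0.055, 0.999, 0.0, 0.001]
force: [0.3, 0.6, 0.3]
opening: 0.0597
finger_force: 0.0
```

Call:
carry_out:
  targets:
    - [5,[0,0,0],0]
    - [5,[0,0,0],0]
    - [5,[0,0,0],0]
    - [5,[0,0,0],0]
    - [5,[0,0,0],0]

```text
time_s: 40.3
ee_pos: [0.4296, 0.2295, 0.108]
tool_rot: [0.055, 0.998, 0.001, 0.001]
force: [-0.6, -0.4, 6.7]
opening: 0.0148
finger_force: 58.3
```

Call:
carry_out:
  targets:
    - [5,[0,0,-0.1],0]
    - [5,[0,0,-0.3],0]
    - [5,[0,0,-0.5],0]
    - [5,[0,0,-0.7],0]
    - [5,[0,0,-0.7],0]

```text
time_s: 40.92
ee_pos: [0.4303, 0.2297, 0.2145]
tool_rot: [0.055, 0.998, 0.001, 0.003]
force: [0.2, -0.1, -2.0]
opening: 0.0144
finger_force: 58.4
```

Run:
```python
from lib import *
W=read_camera("wrist"); S=read_camera("scene"); T=read_camera("top")
cv2.imwrite("pics/p10.png",np.hstack([cv2.resize(W["color"][150:480,120:520],(400,330)),cv2.resize(S["color"][140:330,350:530],(380,330))[:, :380]]))
s,m=pose();print(s["ee_pos"],np.degrees(yaw(m)),s["force"])
```

```text
[0.42728194 0.22855388 0.20987816] 173.71012374870674 [ 0.59345761 -0.3606     -1.80898827]
```

View pics/p10.png

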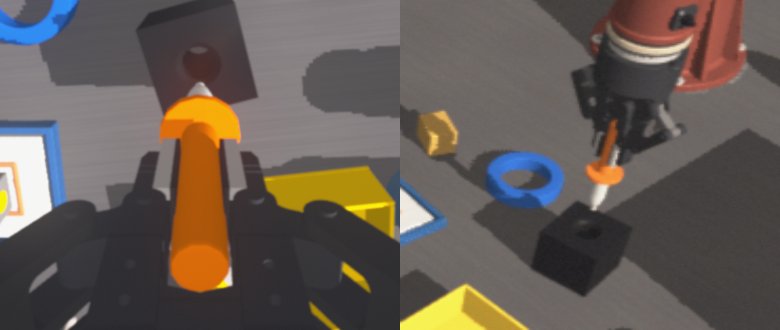

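```bash
cat > tip.py <<'E'
from lib import *
W=read_camera("wrist"); s,m=pose(); P=s["ee_pos"]
f=lambda x,y,z: P+m@np.array([x,y,z])
for h in(.150,.071,.065,.026,0): print("h",h,proj(W,f(0,0,.0925-h)).round(1))
print("collar edges exp",proj(W,[f(0,.018,.0215),f(0,-.018,.0215),f(.018,0,.0215)]).round(1))
o=mask(W,(3,140,40),(20,255,255)); o[:, :200]=0;o[:,440:]=0
for y in list(range(240,310,5))+[360,400,430,440]:
    x=np.where(o[y,270:370])[0]+270
    if len(x): print(y,x.min(),x.max(),end="; ")
hsv=cv2.cvtColor(W["color"],cv2.COLOR_BGR2HSV)
print()
for y in range(214,250,3): print(y,hsv[y,310:332,2].tolist())
E
python3 tip.py
```

```text
h 0.15 [[323.3 418.6]]
h 0.071 [[321.7 286.2]]
h 0.065 [[321.6 280.5]]
h 0.026 [[321.2 250.6]]
h 0 [[321.1 235.7]]
collar edges exp [[362.5 286.2]
 [280.8 286.2]
 [321.7 247.8]]
245 314 321; 250 298 342; 255 291 349; 260 286 352; 265 284 355; 270 282 357; 275 280 358; 280 280 359; 285 280 360; 290 280 359; 295 300 340; 300 300 339; 305 300 339; 360 295 343; 400 291 349; 430 296 342; 440 309 333; 
214 [71, 70, 71, 72, 73, 74, 73, 73, 73, 73, 74, 74, 74, 73, 75, 72, 74, 73, 73, 72, 73, 71]
217 [72, 72, 74, 73, 74, 74, 74, 75, 74, 73, 74, 74, 74, 75, 74, 74, 74, 73, 73, 73, 72, 71]
220 [74, 73, 74, 74, 75, 76, 75, 75, 75, 74, 75, 75, 75, 74, 73, 73, 73, 74, 72, 72, 71, 71]
223 [74, 75, 76, 76, 75, 76, 76, 76, 75, 75, 76, 75, 76, 75, 74, 74, 73, 73, 73, 72, 72, 72]
226 [76, 75, 76, 76, 76, 76, 76, 76, 76, 76, 76, 76, 75, 75, 75, 74, 73, 74, 72, 72, 72, 71]
229 [80, 78, 77, 76, 76, 77, 76, 76, 76, 76, 76, 76, 75, 75, 74, 74, 74, 73, 73, 72, 72, 72]
232 [84, 82, 80, 80, 80, 85, 96, 111, 128, 141, 149, 148, 134, 109, 85, 76, 74, 73, 73, 73, 73, 73]
235 [87, 86, 88, 93, 107, 128, 142, 147, 150, 152, 161, 176, 192, 188, 155, 112, 85, 77, 75, 76, 75, 76]
238 [93, 106, 124, 140, 147, 151, 154, 156, 159, 162, 166, 169, 174, 179, 186, 189, 177, 148, 111, 86, 78, 76]
241 [132, 144, 149, 151, 152, 153, 155, 158, 161, 164, 168, 173, 177, 183, 191, 201, 211, 214, 204, 169, 126, 93]
244 [152, 154, 156, 159, 161, 165, 169, 173, 175, 176, 176, 176, 180, 185, 193, 202, 210, 218, 225, 228, 220, 184]
247 [180, 183, 186, 191, 199, 212, 220, 222, 221, 219, 218, 216, 214, 209, 205, 205, 211, 217, 220, 222, 225, 226]
```

Call:
carry_out:
  targets:
    - [5,[-0.226,-0.743,0],0]
    - [5,[-0.226,-0.743,0],0]
    - [5,[-0.226,-0.743,0],0]
    - [5,[-0.226,-0.743,0],0]

```text
time_s: 41.62
ee_pos: [0.449, 0.1145, 0.21]
tool_rot: [0.055, 0.998, 0.0, -0.001]
force: [-1.0, -0.1, -1.2]
opening: 0.0145
finger_force: 58.8
```

Call:
carry_out:
  targets:
    - [5,[-0.226,-0.743,0.1],0]
    - [5,[-0.226,-0.743,0.1],0]
    - [5,[-0.226,-0.743,0.1],0]
    - [5,[-0.226,-0.743,0.1],0]
    - [5,[-0.226,-0.743,0.1],0]

```text
time_s: 42.25
ee_pos: [0.4711, 0.0016, 0.1962]
tool_rot: [0.054, 0.999, 0.0, -0.0]
force: [-0.3, 0.3, -0.6]
opening: 0.0148
finger_force: 59.0
```

```bash
cat > br.py <<'E'
from lib import *
W=read_camera("wrist"); T=read_camera("top"); s,m=pose(); print(s["ee_pos"],np.degrees(yaw(m)))
cv2.imwrite("pics/w11.png",W["color"])
for n,c in (("W",W),("T",T)):
  for k in blobs(mask(c,(100,140,50),(125,255,255)),100): 
    r=rect(c,cv2.convexHull(k),.016)
    if abs(r[0]-550)<90 and abs(r[1])<90: print(n,"blue",r)
  for k in blobs(mask(c,(0,0,150),(180,45,255)),300):
    r=rect(c,cv2.convexHull(k),.014)
    if abs(r[0]-550)<90 and abs(r[1])<90: print(n,"white",r)
  for k in blobs(mask(c,(5,120,80),(18,255,255)),30):
    r=rect(c,cv2.convexHull(k),.014)
    if abs(r[0]-550)<90 and abs(r[1])<90:
      a=cv2.approxPolyDP(cv2.convexHull(k),4,True).reshape(-1,2); print(n,"weld",r,(cast(c,a,.014)[:,:2]*1000).round(1).tolist())
  for k in blobs(mask(c,(0,170,80),(4,255,255)),10): print(n,"red",cast(c,k.reshape(-1,2).mean(0),.034)[0].round(4))
print("exp weld corners px",proj(W,[[.5195,-.0089,.014],[.5254,.0448,.014],[.5791,.0389,.014],[.5732,-.0148,.014]]).round())
E
python3 br.py
```

```text
[0.47121261 0.00137543 0.1963905 ] 173.84541537336042
W blue [553.7  50.6  57.4 132.5  83.8]
W blue [500.1 -37.   22.1  45.9  81.6]
W white [547.6  13.7 111.3 111.8  83.7]
W weld [611.4  -8.4  83.8 206.3  82.5] [[508.3, -1.3], [523.2, 44.1], [544.4, 42.7], [693.0, 4.7], [711.9, -12.9], [712.2, -32.8], [704.9, -42.9], [683.4, -51.1], [531.7, -40.1], [510.8, -20.2]]
T blue [610.1   7.  132.9  24.9  80.1]
T weld [528.9  -6.1 125.3 124.8  82.3] [[581.5, -70.8], [506.5, -64.6], [468.1, -39.7], [481.7, 36.8], [522.8, 56.3], [598.2, 40.3]]
T weld [540.8  75.2  26.8  80.   81.3] [[578.4, 56.7], [506.3, 69.9], [503.5, 91.7], [578.4, 81.7]]
T red [0.7983 0.1622 0.034 ]
exp weld corners px [[314. 258.]
 [378. 258.]
 [375. 315.]
 [315. 315.]]
```

Run:
```python
from lib import *
plan([(515.7,-9.2,125,173.7,5,2)])
```

```text
4 x [5, [-0.302, -0.038, 0.476], 0.002]   -> [516.  -9. 125.] yaw 173.7
```

Call:
carry_out:
  targets:
    - [5,[-0.15,-0.02,0.2],0]
    - [5,[-0.302,-0.038,0.4],0]
    - [5,[-0.302,-0.038,0.476],0]
    - [5,[-0.302,-0.038,0.476],0]
    - [5,[-0.302,-0.038,0.476],0]

```text
time_s: 42.98
ee_pos: [0.5159, -0.0103, 0.126]
tool_rot: [0.055, 0.999, -0.0, 0.001]
force: [0.2, -0.0, -0.3]
opening: 0.0145
finger_force: 59.0
```

```bash
python3 br.py | grep -v weld
python3 - <<'E'
from lib import *
print(pose()[0]["force"]); plan([(515.7,-9.2,103,173.7,5,2)])
W=read_camera("wrist"); s,m=pose(); P=s["ee_pos"]
print("tip exp px",proj(W,P+m@np.array([0,0,.093])).round(1),"P0 px",proj(W,[.5157,-.0092,.014]).round(1))
E
```

```text
[ 0.51628525 -0.01049903  0.12638328] 173.73106148734405
W blue [550.9  52.6  54.7 126.7  83.7]
W blue [492.9 -39.1  16.1  32.4  81.2]
W blue [616.7  44.3  22.1   5.8  83.8]
W white [550.   13.5 110.7 116.2  83.7]
T blue [4.98e+02 1.20e+00 3.29e+01 9.87e+01 1.00e-01]
T red [0.7983 0.1626 0.034 ]
 [407. 232.]
 [402. 306.]
 [324. 306.]]
[-0.08105442  0.01598989 -1.20783323]
3 x [5, [0.005, 0.008, 0.156], 0.0]   -> [516.  -9. 103.] yaw 173.7
tip exp px [[321.2 236.1]] P0 px [[323.1 225.2]]
```

Call:
carry_out:
  targets:
    - [5,[0.005,0.008,0.05],0]
    - [5,[0.005,0.008,0.1],0]
    - [5,[0.005,0.008,0.13],0]
    - [5,[0.005,0.008,0.15],0]
    - [5,[0.005,0.008,0.156],0]

```text
time_s: 43.75
ee_pos: [0.5151, -0.0094, 0.1035]
tool_rot: [0.055, 0.999, -0.0, -0.001]
force: [-6.8, 0.8, 14.9]
opening: 0.0146
finger_force: 60.7
```

Call:
carry_out:
  targets:
    - [5,[0,0,0],0]
    - [5,[0,0,0],0]
    - [5,[0,0,0],0]
    - [5,[0,0,0],0]

```text
time_s: 44.25
ee_pos: [0.5151, -0.0094, 0.1036]
tool_rot: [0.055, 0.999, -0.0, -0.001]
force: [-6.7, 0.1, 11.9]
opening: 0.0148
finger_force: 60.7
```

Run:
```python
from lib import *
f=[]
for i in range(6):
    c=read_camera("wrist"); f.append(readout.observe()["force"])
print(np.mean(f,0),np.std(f,0),pose()[0]["ee_pos"])
```

```text
[-5.52738988  0.36265204 11.87278594] [0.57601995 0.43466156 0.26550006] [ 0.51510153 -0.00938926  0.10358877]
```

Call:
carry_out:
  targets:
    - [5,[0,0,-0.02],0]
    - [5,[0,0,-0.02],0]
    - [5,[0,0,-0.02],0]

```text
time_s: 44.92
ee_pos: [0.5151, -0.0094, 0.1043]
tool_rot: [0.055, 0.998, -0.0, -0.0]
force: [-0.3, 0.7, 0.3]
opening: 0.0145
finger_force: 59.4
```

```bash
cat > fr.py <<'E'
from lib import *
f=[]
for i in range(4):
    c=read_camera("wrist"); f.append(readout.observe()["force"])
s,m=pose()
print("f",np.mean(f,0).round(2),s["ee_pos"].round(4),s["tool_rot"].round(3))
P=s["ee_pos"]; o=mask(c,(3,140,40),(20,255,255)); o[:,:240]=0;o[:,400:]=0
k=blobs(o,300)[0]; q=k.reshape(-1,2); ys=[240,250,260,270,280,290]
print("collar exp top edge",proj(c,P+m@[.018,0,.0925-.071]).round(1),"tip exp",proj(c,P+m@[0,0,.0925]).round(1),"seen min y",q[:,1].min(),"xmin/max",q[:,0].min(),q[:,0].max())
E
python3 fr.py
```

```text
f [-0.61  0.02  0.98] [ 0.5151 -0.0094  0.1044] [ 0.055  0.998 -0.    -0.   ]
collar exp top edge [[322.  248.7]] tip exp [[321.3 236.4]] seen min y 241 xmin/max 281 399
```

Call:
carry_out:
  targets:
    - [5,[0,0,-0.03],0]
    - [5,[0,0,-0.03],0]
    - [5,[0,0,-0.03],0]

```text
time_s: 45.5
ee_pos: [0.515, -0.0093, 0.109]
tool_rot: [0.055, 0.998, 0.0, -0.0]
force: [-0.5, 0.8, -1.2]
opening: 0.0147
finger_force: 59.3
```

```bash
python3 fr.py
```

```text
f [-0.19  0.24 -1.01] [ 0.5149 -0.0093  0.1089] [ 0.055  0.998  0.    -0.   ]
collar exp top edge [[322.  248.6]] tip exp [[321.3 236.3]] seen min y 239 xmin/max 281 399
```

```bash
sed -i 's/range(4)/range(8)/' fr.py; python3 fr.py|head -1
```

```text
f [-0.3  -0.13 -0.79] [ 0.5151 -0.0094  0.1091] [0.055 0.998 0.    0.   ]
```

Call:
carry_out:
  targets:
    - [5,[0,0,0.01],0]
    - [5,[0,0,0.01],0]
    - [5,[0,0,0.01],0]

```text
time_s: 46.48
ee_pos: [0.515, -0.0094, 0.1075]
tool_rot: [0.055, 0.998, 0.0, -0.0]
force: [-0.8, 0.4, -1.0]
opening: 0.0145
finger_force: 59.3
```

```bash
python3 fr.py|head -1
```

```text
f [-0.07 -0.26 -0.75] [ 0.5151 -0.0093  0.1076] [0.055 0.998 0.    0.   ]
```

Call:
carry_out:
  targets:
    - [5,[0,0,0.01],0]
    - [5,[0,0,0.01],0]
    - [5,[0,0,0.01],0]

```text
time_s: 47.25
ee_pos: [0.5153, -0.0094, 0.1063]
tool_rot: [0.055, 0.998, -0.0, 0.0]
force: [0.0, -0.3, 0.0]
opening: 0.0144
finger_force: 59.3
```

```bash
python3 fr.py|head -1
```

```text
f [-0.1   0.13  0.3 ] [ 0.5153 -0.0094  0.1061] [ 0.055  0.998 -0.     0.   ]
```

```bash
python3 tip.py
```

```text
h 0.15 [[323.6 420.3]]
h 0.071 [[321.9 287. ]]
h 0.065 [[321.9 281.3]]
h 0.026 [[321.5 251.3]]
h 0 [[321.3 236.3]]
collar edges exp [[362.9 287. ]
 [281.  287. ]
 [322.  248.5]]
240 331 369; 245 316 369; 250 301 337; 255 294 347; 260 288 352; 265 285 357; 270 283 359; 275 281 359; 280 281 359; 285 281 360; 290 281 359; 295 300 339; 300 300 338; 305 300 338; 360 295 343; 400 291 347; 430 296 342; 440 309 329; 
214 [239, 240, 240, 240, 240, 241, 241, 241, 241, 241, 240, 240, 240, 241, 241, 242, 241, 242, 242, 242, 242, 241]
217 [239, 240, 240, 240, 241, 241, 241, 242, 241, 241, 240, 240, 240, 241, 242, 242, 242, 242, 242, 242, 242, 242]
220 [239, 240, 240, 240, 241, 241, 241, 242, 241, 241, 241, 240, 241, 241, 242, 242, 242, 242, 242, 242, 242, 242]
223 [240, 240, 240, 241, 241, 241, 242, 242, 242, 241, 241, 241, 241, 241, 242, 242, 242, 242, 243, 243, 242, 242]
226 [240, 240, 240, 241, 241, 242, 242, 242, 242, 241, 241, 241, 241, 242, 242, 242, 242, 242, 243, 243, 243, 242]
229 [239, 239, 239, 238, 235, 236, 238, 241, 241, 241, 241, 241, 241, 242, 242, 242, 242, 243, 243, 243, 242, 242]
232 [207, 216, 198, 180, 176, 180, 191, 208, 215, 216, 220, 228, 235, 240, 242, 242, 242, 243, 243, 243, 242, 242]
235 [173, 174, 173, 169, 161, 152, 143, 139, 139, 143, 151, 161, 183, 213, 230, 239, 241, 242, 243, 243, 243, 242]
238 [171, 164, 154, 143, 138, 138, 139, 141, 142, 145, 148, 151, 154, 160, 170, 186, 207, 222, 230, 232, 233, 232]
241 [191, 156, 140, 137, 137, 138, 140, 142, 144, 145, 150, 153, 156, 161, 167, 174, 181, 193, 215, 231, 239, 242]
244 [141, 138, 141, 143, 144, 147, 150, 153, 154, 155, 156, 156, 158, 160, 166, 173, 180, 190, 201, 215, 225, 235]
247 [158, 160, 162, 167, 173, 184, 193, 196, 194, 190, 188, 187, 185, 184, 183, 181, 181, 185, 190, 197, 203, 208]
```

Call:
carry_out:
  targets:
    - [5,[0,0,0.01],0]
    - [5,[0,0,0.01],0]
    - [5,[0,0,0.01],0]
    - [5,[0,0,0.01],0]

```text
time_s: 48.2
ee_pos: [0.5152, -0.0094, 0.1046]
tool_rot: [0.055, 0.998, -0.0, 0.0]
force: [1.3, -0.7, 1.1]
opening: 0.0147
finger_force: 59.3
```

```bash
python3 fr.py|head -1
```

```text
f [0.11 0.35 0.76] [ 0.5152 -0.0094  0.1046] [ 0.055  0.998 -0.     0.   ]
```

Call:
carry_out:
  targets:
    - [5,[0,0.018,0],0]
    - [5,[0,0.036,0],0]
    - [5,[0,0.054,0],0]
    - [5,[0,0.072,0],0]
    - [5,[0,0.09,0],0]

```text
time_s: 49.22
ee_pos: [0.5165, 0.0043, 0.1045]
tool_rot: [0.055, 0.998, -0.0, -0.0]
force: [0.4, -1.5, 1.1]
opening: 0.0143
finger_force: 59.2
```

Call:
carry_out:
  targets:
    - [5,[0,0.018,0],0]
    - [5,[0,0.036,0],0]
    - [5,[0,0.054,0],0]
    - [5,[0,0.072,0],0]
    - [5,[0,0.09,0],0]

```text
time_s: 49.85
ee_pos: [0.5181, 0.0177, 0.1046]
tool_rot: [0.055, 0.998, -0.0, -0.0]
force: [0.8, -0.1, 1.2]
opening: 0.0146
finger_force: 59.2
```

Call:
carry_out:
  targets:
    - [5,[0,0,0],0]
    - [5,[0,0,0],0]
    - [5,[0,0,0],0]

```text
time_s: 50.22
ee_pos: [0.5181, 0.0178, 0.1046]
tool_rot: [0.055, 0.998, 0.0, 0.0]
force: [1.0, 1.5, 1.1]
opening: 0.0145
finger_force: 59.2
```

```bash
python3 fr.py|head -1
```

```text
f [0.11 1.12 0.68] [0.5181 0.0175 0.1046] [0.055 0.998 0.    0.   ]
```

Call:
carry_out:
  targets:
    - [5,[-0.001,0.019,0],0]
    - [5,[-0.002,0.038,0],0]
    - [5,[-0.003,0.058,0],0]
    - [5,[-0.004,0.077,0],0]
    - [5,[-0.005,0.096,0],0]

```text
time_s: 51.25
ee_pos: [0.5204, 0.0319, 0.1045]
tool_rot: [0.055, 0.998, -0.0, -0.0]
force: [0.6, -2.4, 0.4]
opening: 0.0147
finger_force: 59.2
```

Call:
carry_out:
  targets:
    - [5,[-0.001,0.019,0],0]
    - [5,[-0.002,0.038,0],0]
    - [5,[-0.003,0.058,0],0]
    - [5,[-0.004,0.077,0],0]
    - [5,[-0.005,0.096,0],0]

```text
time_s: 51.88
ee_pos: [0.5227, 0.0461, 0.1045]
tool_rot: [0.055, 0.998, -0.0, -0.0]
force: [-0.5, -2.2, 0.6]
opening: 0.0143
finger_force: 59.2
```

Call:
carry_out:
  targets:
    - [5,[0,0,0],0]
    - [5,[0,0,0],0]
    - [5,[0,0,0],0]

```text
time_s: 52.25
ee_pos: [0.5228, 0.0463, 0.1046]
tool_rot: [0.055, 0.998, 0.0, 0.0]
force: [-0.6, 1.5, 0.5]
opening: 0.0144
finger_force: 59.2
```

```bash
python3 fr.py|head -1; python3 br.py | grep white
```

```text
f [0.22 0.94 0.81] [0.5227 0.046  0.1046] [0.055 0.998 0.    0.   ]
W white [548.3  13.7 110.9 112.1  83.8]
```

Call:
carry_out:
  targets:
    - [5,[-0.019,0,0],0]
    - [5,[-0.038,0.001,0],0]
    - [5,[-0.058,0.002,0],0]
    - [5,[-0.077,0.003,0],0]
    - [5,[-0.096,0.003,0],0]

```text
time_s: 53.38
ee_pos: [0.5373, 0.0448, 0.1045]
tool_rot: [0.055, 0.998, -0.0, -0.0]
force: [-1.7, 0.2, 0.3]
opening: 0.0145
finger_force: 59.1
```

Call:
carry_out:
  targets:
    - [5,[-0.019,0,0],0]
    - [5,[-0.038,0.001,0],0]
    - [5,[-0.058,0.002,0],0]
    - [5,[-0.077,0.003,0],0]
    - [5,[-0.096,0.003,0],0]

```text
time_s: 54.0
ee_pos: [0.5517, 0.0437, 0.1046]
tool_rot: [0.055, 0.998, 0.0, 0.0]
force: [-0.3, 0.0, 0.7]
opening: 0.0145
finger_force: 59.1
```

Call:
carry_out:
  targets:
    - [5,[0,0,0],0]
    - [5,[0,0,0],0]
    - [5,[0,0,0],0]

```text
time_s: 54.38
ee_pos: [0.552, 0.0437, 0.1048]
tool_rot: [0.055, 0.998, 0.0, 0.001]
force: [0.7, 0.3, 0.5]
opening: 0.0147
finger_force: 59.1
```

```bash
python3 fr.py|head -1; python3 br.py | grep white
```

```text
f [ 0.44 -0.14  0.97] [0.5517 0.0437 0.1047] [0.055 0.998 0.    0.   ]
W white [548.3  13.8 110.6 109.7  83.7]
W white [555.2   2.8  51.2  11.   83.7]
```

Call:
carry_out:
  targets:
    - [5,[-0.019,0,0],0]
    - [5,[-0.038,-0.001,0],0]
    - [5,[-0.058,-0.002,0],0]
    - [5,[-0.077,-0.003,0],0]
    - [5,[-0.096,-0.003,0],0]

```text
time_s: 55.5
ee_pos: [0.5658, 0.0416, 0.1044]
tool_rot: [0.055, 0.998, -0.0, -0.0]
force: [-0.7, -0.8, -0.1]
opening: 0.0151
finger_force: 59.2
```

Call:
carry_out:
  targets:
    - [5,[-0.019,0,0],0]
    - [5,[-0.038,-0.001,0],0]
    - [5,[-0.058,-0.002,0],0]
    - [5,[-0.077,-0.003,0],0]
    - [5,[-0.096,-0.003,0],0]

```text
time_s: 56.12
ee_pos: [0.5802, 0.0396, 0.1045]
tool_rot: [0.055, 0.998, -0.0, -0.0]
force: [-1.4, -0.1, 0.6]
opening: 0.0146
finger_force: 59.2
```

Call:
carry_out:
  targets:
    - [5,[0,0,0],0]
    - [5,[0,0,0],0]
    - [5,[0,0,0],0]

```text
time_s: 56.5
ee_pos: [0.5805, 0.0396, 0.1048]
tool_rot: [0.055, 0.998, -0.0, 0.001]
force: [0.1, 0.3, 1.0]
opening: 0.0146
finger_force: 59.2
```

```bash
python3 fr.py|head -1
```

```text
f [ 0.68 -0.05  0.58] [0.5803 0.0396 0.1047] [ 0.055  0.998 -0.     0.   ]
```

Call:
carry_out:
  targets:
    - [5,[-0.001,-0.019,0],0]
    - [5,[-0.002,-0.038,0],0]
    - [5,[-0.003,-0.058,0],0]
    - [5,[-0.003,-0.077,0],0]
    - [5,[-0.003,-0.096,0],0]

```text
time_s: 57.52
ee_pos: [0.5787, 0.0251, 0.1045]
tool_rot: [0.055, 0.998, 0.0, -0.0]
force: [0.1, 2.1, 0.3]
opening: 0.0146
finger_force: 59.2
```

Call:
carry_out:
  targets:
    - [5,[-0.001,-0.019,0],0]
    - [5,[-0.002,-0.038,0],0]
    - [5,[-0.003,-0.058,0],0]
    - [5,[-0.003,-0.077,0],0]
    - [5,[-0.003,-0.096,0],0]

```text
time_s: 58.15
ee_pos: [0.5777, 0.0107, 0.1046]
tool_rot: [0.055, 0.998, 0.0, 0.0]
force: [0.7, 1.0, -0.1]
opening: 0.0144
finger_force: 59.2
```

Call:
carry_out:
  targets:
    - [5,[0,0,0],0]
    - [5,[0,0,0],0]
    - [5,[0,0,0],0]

```text
time_s: 58.52
ee_pos: [0.5777, 0.0105, 0.1046]
tool_rot: [0.055, 0.999, -0.0, -0.0]
force: [-0.6, -1.5, 0.3]
opening: 0.0143
finger_force: 59.2
```

```bash
python3 fr.py|head -1
```

```text
f [-0.19 -1.14  0.59] [0.5777 0.0109 0.1046] [ 0.055  0.998 -0.     0.   ]
```

Call:
carry_out:
  targets:
    - [5,[0,-0.018,0],0]
    - [5,[0,-0.036,0],0]
    - [5,[0,-0.054,0],0]
    - [5,[0,-0.072,0],0]
    - [5,[0,-0.09,0],0]

```text
time_s: 59.55
ee_pos: [0.5762, -0.0026, 0.1045]
tool_rot: [0.055, 0.998, 0.0, -0.0]
force: [1.0, 0.9, 0.2]
opening: 0.0146
finger_force: 59.2
```

Call:
carry_out:
  targets:
    - [5,[0,-0.018,0],0]
    - [5,[0,-0.036,0],0]
    - [5,[0,-0.054,0],0]
    - [5,[0,-0.072,0],0]
    - [5,[0,-0.09,0],0]

```text
time_s: 60.18
ee_pos: [0.5748, -0.0161, 0.1046]
tool_rot: [0.055, 0.998, 0.0, 0.0]
force: [-0.8, 1.6, 0.7]
opening: 0.0142
finger_force: 59.2
```

Call:
carry_out:
  targets:
    - [5,[0,0,0],0]
    - [5,[0,0,0],0]
    - [5,[0,0,0],0]
    - [5,[0,0,0],0]

```text
time_s: 60.68
ee_pos: [0.5748, -0.0162, 0.1046]
tool_rot: [0.055, 0.998, -0.0, 0.0]
force: [0.4, -0.5, 0.3]
opening: 0.0145
finger_force: 59.2
```

```bash
python3 fr.py|head -1; python3 br.py | grep white
```

```text
f [-0.24 -1.21  0.59] [ 0.5748 -0.0159  0.1046] [ 0.055  0.998 -0.     0.   ]
W white [548.7  13.7 110.2 110.1  83.7]
```

Call:
carry_out:
  targets:
    - [5,[0,0,-0.1],0]
    - [5,[0,0,-0.3],0]
    - [5,[0,0,-0.55],0]
    - [5,[0,0,-0.85],0]
    - [5,[0,0,-0.85],0]

```text
time_s: 61.8
ee_pos: [0.5782, -0.0159, 0.2382]
tool_rot: [0.055, 0.998, -0.0, 0.006]
force: [-0.4, 0.4, -0.9]
opening: 0.0144
finger_force: 59.2
```

Run:
```python
from lib import *
plan([(429,229.3,225,173.7,5,2)])
```

```text
3 x [5, [0.584, 0.758, 0.044], 0.0]   -> [504. 107. 232.] yaw 173.7
5 x [5, [0.583, 0.758, 0.044], 0.0]   -> [429. 229. 225.] yaw 173.7
```

Call:
carry_out:
  targets:
    - [5,[0.57,0.758,0.04],0]
    - [5,[0.57,0.758,0.04],0]
    - [5,[0.57,0.758,0.04],0]
    - [5,[0.57,0.758,0.04],0]

```text
time_s: 62.3
ee_pos: [0.5013, 0.1072, 0.2252]
tool_rot: [0.054, 0.999, -0.0, -0.001]
force: [1.0, -0.4, -0.7]
opening: 0.0146
finger_force: 59.1
```

Call:
carry_out:
  targets:
    - [5,[0.57,0.758,0.04],0]
    - [5,[0.57,0.758,0.04],0]
    - [5,[0.57,0.758,0.04],0]
    - [5,[0.57,0.758,0.04],0]
    - [5,[0.57,0.758,0.04],0]

```text
time_s: 62.92
ee_pos: [0.4311, 0.2275, 0.2202]
tool_rot: [0.056, 0.998, -0.0, 0.0]
force: [-0.5, -0.1, -0.9]
opening: 0.0141
finger_force: 59.2
```

Run:
```python
from lib import *
W=read_camera("wrist");s,m=pose();print(s["ee_pos"])
plan([(429,229.3,150,173.7,5,2),(429,229.3,109,173.7,5,2)])
# hole of the stand: dark blob near expected pixel
e=proj(W,[.4286,.2288,.08])[0];print("hole exp px",e)
g=cv2.cvtColor(W["color"],cv2.COLOR_BGR2GRAY);y,x=int(e[1]),int(e[0])
for yy in range(y-24,y+16,4): print(yy,g[yy,x-30:x+31:3].tolist())
```

```text
[0.43100666 0.2274857  0.22016586]
4 x [5, [0.015, 0.011, 0.468], -0.001]   -> [429. 229. 150.] yaw 173.7
3 x [5, [-0.0, -0.0, 0.273], -0.0]   -> [429. 229. 109.] yaw 173.7
hole exp px [322.55456253 211.68825513]
187 [60, 60, 60, 61, 61, 60, 62, 62, 62, 63, 63, 65, 65, 66, 67, 67, 67, 68, 67, 66, 66]
191 [60, 61, 61, 60, 61, 62, 62, 62, 62, 61, 60, 60, 63, 65, 67, 67, 67, 66, 67, 65, 65]
195 [61, 60, 61, 60, 62, 63, 62, 62, 70, 77, 79, 75, 64, 58, 59, 64, 66, 66, 66, 65, 65]
199 [61, 61, 62, 62, 64, 65, 58, 67, 83, 86, 86, 86, 81, 60, 55, 56, 61, 65, 63, 63, 64]
203 [60, 62, 61, 62, 66, 58, 50, 51, 53, 55, 57, 56, 54, 54, 54, 55, 54, 62, 64, 64, 63]
207 [63, 63, 63, 67, 67, 54, 51, 52, 53, 54, 55, 54, 54, 54, 54, 52, 53, 57, 64, 63, 63]
211 [62, 63, 63, 68, 68, 58, 52, 52, 53, 54, 55, 54, 52, 52, 51, 51, 53, 53, 63, 63, 62]
215 [62, 64, 65, 70, 70, 63, 54, 53, 52, 54, 54, 54, 53, 53, 52, 51, 53, 55, 65, 63, 62]
219 [64, 63, 65, 68, 71, 69, 60, 55, 54, 54, 53, 53, 52, 52, 50, 52, 53, 59, 63, 63, 63]
223 [64, 64, 64, 67, 70, 70, 68, 61, 55, 54, 54, 53, 53, 52, 53, 54, 56, 63, 63, 63, 63]
```

Call:
carry_out:
  targets:
    - [5,[0.015,0.015,0.1],0]
    - [5,[0.015,0.015,0.2],0]
    - [5,[0.015,0.015,0.23],0]
    - [5,[0.015,0.015,0.23],0]
    - [5,[0.015,0.015,0.23],0]

```text
time_s: 63.6
ee_pos: [0.428, 0.2315, 0.1859]
tool_rot: [0.055, 0.998, 0.0, 0.0]
force: [-0.2, 0.6, -1.0]
opening: 0.0145
finger_force: 59.2
```

Run:
```python
from lib import *
plan([(429,229.6,140,173.7,5,2),(429,229.6,109,173.7,5,2)]); print(pose()[0]["ee_pos"])
```

```text
3 x [5, [-0.008, -0.012, 0.306], 0.0]   -> [429. 230. 140.] yaw 173.7
3 x [5, [0.0, 0.0, 0.207], 0.0]   -> [429. 230. 109.] yaw 173.7
[0.42804108 0.23146705 0.18590951]
```

Call:
carry_out:
  targets:
    - [5,[-0.006,-0.012,0.06],0]
    - [5,[-0.006,-0.012,0.14],0]
    - [5,[-0.006,-0.012,0.22],0]
    - [5,[-0.006,-0.012,0.3],0]
    - [5,[-0.006,-0.012,0.3],0]

```text
time_s: 64.22
ee_pos: [0.4271, 0.229, 0.1387]
tool_rot: [0.055, 0.998, -0.001, -0.002]
force: [-0.9, 0.2, -0.7]
opening: 0.0148
finger_force: 59.2
```

Call:
carry_out:
  targets:
    - [5,[0,0,0.05],0]
    - [5,[0,0,0.1],0]
    - [5,[0,0,0.15],0]
    - [5,[0,0,0.19],0]
    - [5,[0,0,0.19],0]

```text
time_s: 64.85
ee_pos: [0.4278, 0.2292, 0.1113]
tool_rot: [0.055, 0.998, -0.0, -0.001]
force: [-0.3, 0.4, -1.1]
opening: 0.0142
finger_force: 59.2
```

```bash
python3 fr.py|head -1
```

```text
f [-0.14  0.05 -0.92] [0.4286 0.2295 0.1123] [0.055 0.998 0.    0.   ]
```

Call:
carry_out:
  targets:
    - [5,[0,0,0.01],0]
    - [5,[0,0,0.02],0]
    - [5,[0,0,0.027],0]
    - [5,[0,0,0.027],0]

```text
time_s: 65.75
ee_pos: [0.4284, 0.2294, 0.108]
tool_rot: [0.055, 0.998, -0.0, -0.0]
force: [-0.6, -0.8, 0.6]
opening: 0.0148
finger_force: 59.5
```

```bash
python3 fr.py|head -1
```

```text
f [-0.68 -0.15  0.17] [0.4284 0.2294 0.108 ] [ 0.055  0.998  0.    -0.   ]
```

Call:
carry_out:
  targets:
    - [30,[0,0,0],0]
    - [60,[0,0,0],0]
    - [60,[0,0,0],0]
    - [60,[0,0,0],0]
    - [60,[0,0,0],0]

```text
time_s: 66.78
ee_pos: [0.4284, 0.2294, 0.108]
tool_rot: [0.055, 0.998, 0.0, 0.0]
force: [-0.3, 0.1, 0.3]
opening: 0.0599
finger_force: 0.0
```

Call:
carry_out:
  targets:
    - [60,[0,0,-0.2],0]
    - [60,[0,0,-0.5],0]
    - [60,[0,0,-0.85],0]
    - [60,[0,0,-0.85],0]

```text
time_s: 67.28
ee_pos: [0.432, 0.2308, 0.2414]
tool_rot: [0.055, 0.998, 0.002, 0.005]
force: [-0.3, -0.9, -0.0]
opening: 0.0601
finger_force: 0.0
```

Call:
carry_out:
  targets:
    - [60,[0.4,0,-0.5],0]
    - [60,[0.4,0,-0.5],0]
    - [60,[0.4,0,-0.5],0]
    - [60,[0.4,0,-0.5],0]
    - [60,[0.4,0,-0.5],0]

```text
time_s: 67.9
ee_pos: [0.3684, 0.2355, 0.3083]
tool_rot: [0.055, 0.998, -0.001, -0.002]
force: [1.0, 0.6, -0.4]
opening: 0.0601
finger_force: 0.0
```

Run:
```python
from lib import *
W=read_camera("wrist");T=read_camera("top");s,m=pose();print(s["ee_pos"],s["force"])
o=mask(W,(3,140,60),(18,255,255))
for k in blobs(o,200):
    q=k.reshape(-1,2);print("orange",q.min(0),q.max(0),cv2.contourArea(k))
print("exp collar edges",proj(W,[[.4283-.018,.229,.086],[.4283,.229-.018,.086],[.4283,.229+.018,.086]]).round(),"exp top",proj(W,[[.4283,.229,.165],[.4363,.229,.165]]).round())
for n,lo,hi in(("white",(0,0,150),(180,45,255)),("amber",(18,110,90),(28,255,255)),("copper",(4,110,90),(14,255,255))):
    for k in blobs(mask(T,lo,hi),30):
        r=rect(T,k,.034)
        if 540<r[0]<740 and 170<r[1]<400: print("bin",n,r)
        r=rect(T,cv2.convexHull(k),.014)
        if abs(r[0]-550)<80 and abs(r[1])<80 : print("T",n,r)
```

```text
[0.36860402 0.23557505 0.30886833] [-0.38129127 -1.15028897  0.51600332]
orange [503 236] [585 290] 1817.5
orange [301 234] [340 298] 1673.0
orange [381 368] [407 401] 599.5
exp collar edges [[319. 236.]
 [303. 256.]
 [340. 252.]] exp top [[322. 291.]
 [323. 300.]]
T white [551.9  14.8 112.  111.3  83.7]
bin white [6.416e+02 2.699e+02 3.370e+01 2.470e+01 2.000e-01]
bin white [663.  240.8  25.4  24.4  27.8]
bin amber [6.478e+02 2.923e+02 1.518e+02 1.943e+02 2.000e-01]
bin copper [635.8 296.6  28.5  24.6   2.3]
```

Run:
```python
from lib import *
T=read_camera("top")
for k in blobs(mask(T,(14,80,90),(25,215,255)),25):
    r=rect(T,k,.034)
    if 250<r[0]<800 and -350<r[1]<400: print(r)
c=T["color"][222:232,198:206]; print(cv2.cvtColor(T["color"],cv2.COLOR_BGR2HSV)[220:234:3,192:216:3].tolist())
print("brass exp px",proj(T,[.66,.312,.034]))
```

```text
[395.4 -37.4  51.   36.4  65.9]
[654.6 304.6  59.8  27.7  24.8]
[[[25, 255, 209], [24, 165, 249], [25, 179, 246], [25, 180, 249], [22, 193, 99], [24, 255, 212], [24, 255, 205], [24, 255, 205]], [[25, 255, 211], [23, 195, 232], [24, 177, 246], [24, 182, 247], [22, 181, 241], [25, 255, 220], [25, 255, 212], [24, 255, 211]], [[25, 255, 213], [24, 255, 197], [24, 177, 246], [25, 181, 247], [28, 171, 255], [25, 255, 174], [24, 32, 234], [10, 3, 239]], [[25, 255, 214], [25, 255, 213], [21, 192, 222], [10, 172, 213], [14, 151, 254], [14, 146, 255], [21, 60, 203], [13, 10, 238]], [[24, 255, 215], [25, 255, 213], [25, 255, 211], [13, 146, 255], [14, 155, 252], [14, 158, 251], [13, 29, 217], [18, 11, 237]]]
brass exp px [[199.23703675 224.39400455]]
```

Brass is in the bin; everything is in place.

```bash
python3 -c "
from workcell import manip
print(manip.finish_job())"
```

```text
the job is handed in; nothing more can be done
None
```

I handed the job in at about 68 s of the 210 s limit; the system returned no verdict, so I don't know whether it passed. By my last camera check, all four offcuts are in the bin, the post foot is seated in the jig and the probe is back in its stand. All three dots were shown and the weld was traced with the tip pressed about 2 mm. On first contact with the weld the probe briefly pressed about 15 N.

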